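# Clamp a bar in the drill jig with its wing nut

### The job

The flat aluminium bar lies in the channel of the drill jig, short of its end stop: push the bar fully home with a fingertip, swing the clamp strap across it until the strap meets its dowel, then run the wing nut down clockwise with fingertip strokes on its wings, until the strap presses on the bar and the nut will turn no further. Only push and stroke: do not lift the bar or take the nut between the fingers. Leave everything else on the bench where it lies.

Things in the scene. Friction and masses are not known exactly. Their poses are not given: they have to be found in the camera images.
- jig: Steel drill jig fixed to the bench. Origin on the bench top; x along the channel, away from the robot (the way the bar is pushed), y left, z up; mm in this frame: base plate x -110..85, y -45..98, top z 12. Channel between two rails, x -55..70, inner faces y +-26, outer +-36, top z 22. Bush plate bridges it at x 26..71, z 27..37, brass drill bushes to z 40
- end_stop (a point): centre of the face of the channel's end stop that the bar's far end must meet, half-way up the bar; at (60, 0, 18) mm in the jig's frame
- stud_foot (a point): foot of the upright clamp stud (12 mm dia.) on the base plate, at (0, 54, 12) mm in the jig's frame; its top is 70 mm above the bench
- foot_wall (a point): middle of the top edge of the jig's upright foot (it is turned onto it to drill the bar's edge), a wall at x -35..50, y 87..96, up to z 84 mm in the jig's frame. Its inner face is 33 mm from the stud axis, so a thick fingertip cannot follow a wing all the way round, only past the side of the channel
- dowel_top (a point): centre of the top of the 7 mm dowel at (16, 31, 42) mm in the jig's frame, which stops the strap square to the channel
- bar: Loose aluminium bar 150 x 50 x 12 mm (x, y, z), 0.24 kg, two holes at its near end; origin at the centre of its underside. It lies in the channel on the base plate, 30 to 55 mm short of the end stop, with 1 mm clearance at each side; its near end sticks out of the channel toward -x of the jig
- bar_near (a point): centre of the near end face of the bar, half-way up. When the bar is home this point is at x = -90 mm in the jig's frame
- strap_swing (a joint): swing of the clamp strap about the stud, rad: 0 = square across the channel against the dowel, positive = swung aside, nose toward -x of the jig (clockwise from above), up to 1.7. It stays where it is left (0.06 N m friction)
- clamp_strap: the strap: steel bar 24 mm wide, 10 mm thick, rounded ends, reaching from the stud axis 64 mm to the end of its nose and 28 mm behind. Origin on the stud axis; its -y axis points along the strap to the nose. Its underside is 27 mm and its top 37 mm above the origin
- strap_nose (a point): centre of the underside of the 14 mm round brass pad below the nose of the strap, 52 mm from the stud axis; the pad comes down on the bar (top 24 mm above the bench)
- nut_turn (a joint): turn of the wing nut, rad, positive = clockwise from above = down (4 mm a turn; washer, strap and nut rise and sink together). At 0 the wings lie along the jig's x and the pad is 7 mm above the bar. Starts between 0 and 2.5, meets the bar at about 11.0, stops solid at about 12.6. 0.03 N m friction: it stays where it is left
- nut_base (a point): centre of the underside of the wing nut, on the stud axis; its x axis points along the wings. Wing nut: steel, hub 22 mm dia. and 16 mm high, two upright wings 5 mm thick reaching 29 mm from the axis, wing discs 7 to 29 mm above this point. The strap lies 2.5 mm below this point
- finished_bar: bystander: a finished bar like the other, with four holes, flat on the bench to the right of the jig
- spanner: bystander: combination spanner 32x194x7 mm, on the bench to the left of the jig
- caliper: bystander: vernier caliper 78x230x9 mm, flat on the bench to the left
- tape_measure: bystander: tape measure 38x84x66 mm, front left
- hex_key: bystander: hex key 33x95x8 mm, at the front edge of the bench
- marker: bystander: marker pen 17x130x15 mm, front right

How it is judged:
By the outcome, as a careful person would: the job done as asked, in the order asked, and still so for the second after the job is handed in, with the robot touching nothing.
It also fails if it takes over 72 s, if anything falls off the work surface, if the arm or the gripper's body presses on something with over 40 N, if the wrist force passes 120 N, or if a joint passes its speed limit or range.

### The arm

A 6-joint arm with a two-finger parallel gripper is mounted at the origin on a cart in front of the work surface, level with it; the furniture and walls round the work are solid. World frame = base frame: x ahead of the robot, y to its left, z up, the work surface at z = 0. Lengths are in m, angles in rad, forces in N, time in s.
With the tool pointing down it reaches from about 0.35 to 0.775 m from the base axis. Payload 5.5 kg.
Tool frame: the origin (TCP) lies at the very end of the fingers, on their centre line; the grasp point (between the pads) lies 19 mm behind it (env.grasp_offset is the distance from the TCP to the grasp point, in m); z points along the fingers, x is the direction in which the jaws open and shut, and the axes are right-handed (so a half turn about z gives the same grasp; the last joint's range is limited). The gripper opens to 85 mm and grips with 20 to 120 N. Pads are 22 mm wide; open, the fingers measure 114 mm over their backs; the gripper's body (76 mm by 85 mm) begins 54 mm behind the grasp point. The pads swing forward as they close: fully open they stand 13 mm farther back than shut.
Start: joints at [-1.291, 0.313, 0.046, 1.304, 0, 1.431], TCP at [0.234, -0.525, 0.231] pointing down, gripper open.
Joint ranges: [-2.76, 2.76], [-0.86, 1.69], [-1.03, 1.26], [-2.2, 2.34], [-1.47, 1.5], [-3.14, 3.14]. Speed limits (rad/s): [2.57, 2.57, 3.14, 3.14, 3.14, 3.14].

### API

Orientations are given as a unit quaternion [w, x, y, z].
In Python, from workcell import status, viewer, env gives the robot as it stands.
- The arm moves only by the tool carry_out, never from a script. Its argument "plan" is a list of rows, each an object of numbers: "x", "y", "z": the shift along the tool's x, y, z in m; "ax", "ay", "az": the turn, a rotation vector about the tool's x, y, z in rad; "hand": the opening, from 0 (shut) to 1 (fully open). In form: [{"x": .., "y": .., "z": .., "ax": .., "ay": .., "az": .., "hand": ..}, ...]. A call has 1 to 12 rows; each row is the pose to reach, as a shift and turn from the pose measured when the call began, along the tool's axes at that moment; what a row does not reach only later rows make up. A row lasts 1/12 s, in which the tool goes at most 41.7 mm and 7.16 degrees, less where a joint would pass 70% of its speed; a pose out of reach is approached as far as the arm can. A call with a gripper value outside its range is refused whole. The fingers move at their own pace and stop on an object; "squeeze" is the grip in N (left out, the last holds). Time passes only in rows, so rows that repeat a pose let the fingers close. It gives the time, the measured TCP pose, the force and the opening at its end, in the units of the state.
- status.get_state(): the state, without advancing time (a new reading comes with each control period).
- viewer.read_camera(name): name is "side" or "top"; returns the picture (384x512x3 uint8, red, green, blue); there is no depth.
- viewer.camera_model(name): a dict with "vfov" (degrees; the focal length in pixels is half the picture's height over the tangent of half this angle, whatever the lens; pixels are square), "cx", "cy" (the principal point, pixels), "T" (4x4, takes a point from camera to world coordinates). Camera axes: x right, y down, z forward; pixel columns grow to the right and rows downward; lengths in m; the calibration is good to about 2 mm. A picture is of the moment at which its call begins. camera_model takes no time and is no camera call.
- env.hand_in(): hands the job in, once; it reports no verdict.
The state is a dict: "clock": time; "joint_pos": joint angles; "qvel": joint speeds; "tau": joint torques, N m; "tcp_pos": TCP position; "orientation": TCP orientation; "wrist_force": force on the tool from outside, world axes, zero at the start; "ft_torque": the same for the moment, N m; "finger_gap": finger opening in m.
Only numpy, scipy, OpenCV 4.12 (cv2) and the standard library are available. Lean on these libraries where they do the work, as an engineer would, in place of code of your own. Each camera call takes 0.05 s, during which the arm holds its last target.

## Working session

There is one attempt and no reset: what is moved stays moved. The work goes in short steps, Python scripts to look and compute and a tool call to move; the robot and the scene stay as the last step left them, time stands still between calls to the robot, and variables do not carry over. Pictures are saved under pics/ and viewed, and the job is handed in when it is done.

Besides the shell and the picture viewer there is one more tool, called in YAML: its name, and indented under it one key for each argument. carry_out: Moves the arm, as the interface text tells. Its arguments: {"type":"object","properties":{"plan":{"type":"array"},"squeeze":{"type":"number"}},"required":["plan"]}

```bash
ls; mkdir -p pics
python3 - <<'E'
from workcell import status, viewer, env
import cv2
print(status.get_state())
for n in("side","top"):
    im=viewer.read_camera(n); cv2.imwrite(f"pics/{n}0.png",im[:,:,::-1]); 
    m=viewer.camera_model(n);print(n,m)
E
```

```text
pics
{'clock': 0.0, 'joint_pos': array([-1.29056786e+00,  3.14006900e-01,  4.49505875e-02,  1.30356445e+00,
       -3.80526411e-07,  1.43118733e+00]), 'qvel': array([ 7.85913971e-04, -4.99989942e-04, -7.65520682e-04, -4.27893824e-04,
        9.49206412e-05,  1.56146588e-03]), 'tau': array([ 2.74683218e-03, -4.80626678e+01,  2.98533726e+01,  1.91888673e-02,
        6.96266102e-05, -1.28440294e-05]), 'tcp_pos': array([ 0.234221  , -0.5245759 ,  0.23039354]), 'orientation': array([-5.97981713e-04,  8.38931125e-01, -5.44236838e-01, -6.88879726e-04]), 'wrist_force': array([-0.61899418,  0.23625219,  0.19858829]), 'ft_torque': array([ 0.08274444, -0.00758495, -0.01810895]), 'finger_gap': 0.08545123385320307}
side {'vfov': 44.16235757239728, 'cx': 252.343885045035, 'cy': 192.88019415560956, 'T': array([[-0.94058392, -0.21047207,  0.26646464,  0.11196712],
       [-0.33938561,  0.55746248, -0.75766285,  1.27759288],
       [ 0.01092283, -0.80307976, -0.59577143,  1.02179663],
       [ 0.        ,  0.        ,  0.        ,  1.        ]])}
top {'vfov': 43.96464269876401, 'cx': 258.2099924050081, 'cy': 188.06088105816377, 'T': array([[ 2.51843833e-02, -9.74938402e-01,  2.21044925e-01,
         2.31156165e-01],
       [-9.99682547e-01, -2.47253341e-02,  4.84385997e-03,
         1.15810181e-01],
       [ 7.42944538e-04, -2.21096744e-01, -9.75251597e-01,
         1.36400926e+00],
       [ 0.00000000e+00,  0.00000000e+00,  0.00000000e+00,
         1.00000000e+00]])}
```

View pics/side0.png

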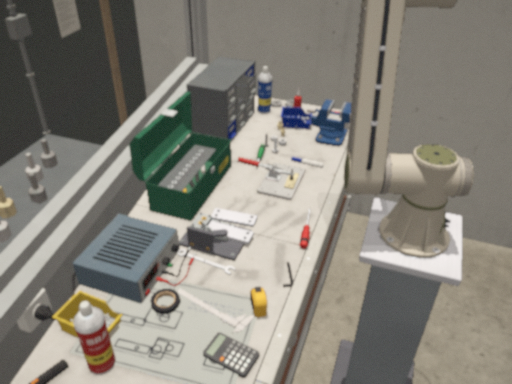

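View pics/top0.png

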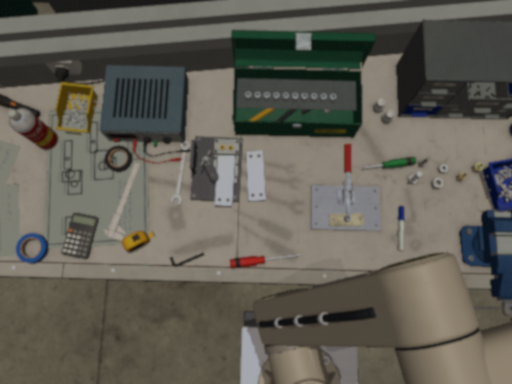

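Run:
```python
import cv2
a=cv2.imread("pics/top0.png")[125:215,165:275]; cv2.imwrite("pics/topc.png",cv2.resize(a,None,fx=6.5,fy=6.5,interpolation=cv2.INTER_CUBIC))
a=cv2.imread("pics/side0.png")[195:270,170:270]; cv2.imwrite("pics/sidec.png",cv2.resize(a,None,fx=7,fy=7,interpolation=cv2.INTER_CUBIC))
```

```text
(no output)
```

View pics/topc.png

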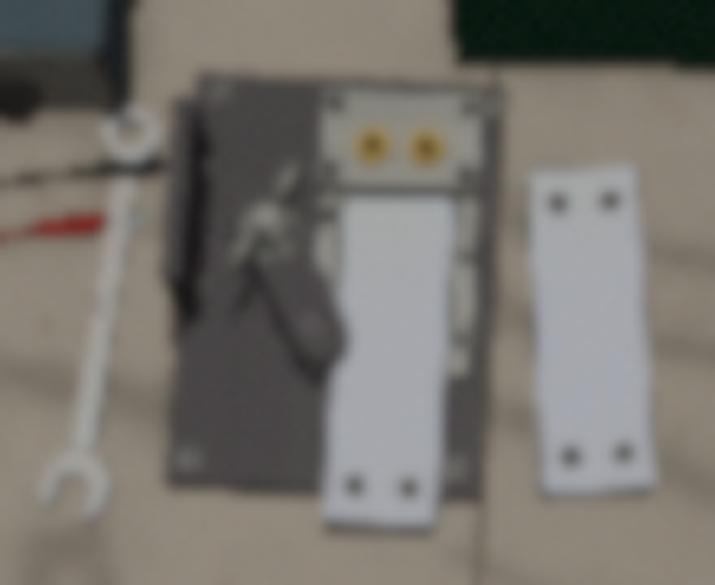

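View pics/sidec.png

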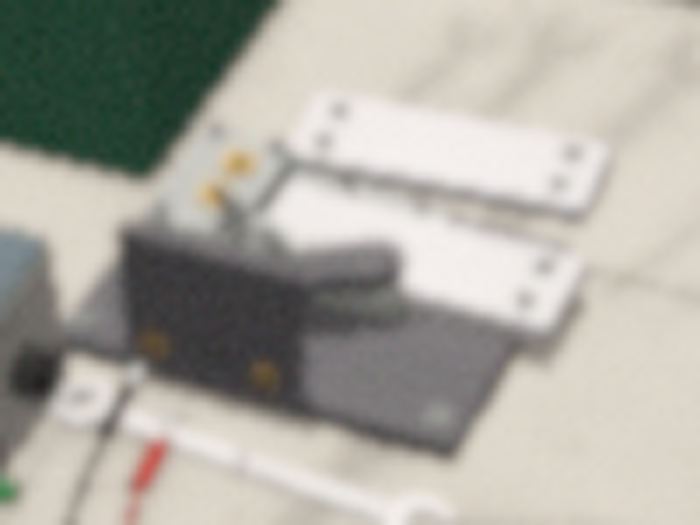

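```bash
cat > h.py <<'E'
import numpy as np, cv2
from scipy.optimize import least_squares
from workcell import status, viewer, env
def proj(n,P):
    m=viewer.camera_model(n);T=m["T"];f=192/np.tan(np.radians(m["vfov"]/2))
    p=(np.atleast_2d(P)-T[:3,3])@T[:3,:3]
    return np.c_[m["cx"]+f*p[:,0]/p[:,2],m["cy"]+f*p[:,1]/p[:,2]]
def jw(q,P):
    P=np.atleast_2d(P).astype(float)/1000;c,s=np.cos(q[2]),np.sin(q[2])
    return np.c_[q[0]+c*P[:,0]-s*P[:,1],q[1]+s*P[:,0]+c*P[:,1],P[:,2]]
def ray(n,uv,z):
    m=viewer.camera_model(n);T=m["T"];f=192/np.tan(np.radians(m["vfov"]/2))
    d=T[:3,:3]@np.array([(uv[0]-m["cx"])/f,(uv[1]-m["cy"])/f,1]);o=T[:3,3]
    return o+d*(z-o[2])/d[2]
E
cat > fit.py <<'E'
from h import *
J=[(85,98,12),(85,-45,12),(-110,98,12),(-110,-45,12),(50,96,84)]
tp=np.array([(200,78),(502,85),(168,487),(480,497),(174,98)])/6.5+[165,125]
JS=[(-110,98,12),(-35,96,84),(50,96,84)]
sp=np.array([(447,455),(303,290),(125,235)])/7+[170,195]
def res(q,u=(1,1)):
    return np.r_[u[0]*(proj("top",jw(q,J))-tp).ravel(),u[1]*(proj("side",jw(q,JS))-sp).ravel()]
for u in((1,1),(1,0),(0,1)):
    r=least_squares(res,[.45,.15,0],args=(u,),x_scale=[.01,.01,.01]);print(u,r.x,np.round(r.fun,1))
q=least_squares(res,[.45,.15,0],args=((1,1),),x_scale=[.01,.01,.01]).x
np.save("q.npy",q)
def b(x0,x1,y0,y1,z):return [(x0,y0,z),(x1,y0,z),(x1,y1,z),(x0,y1,z)]
for n,(x0,y0,w,h),s in(("top",(165,125,110,90),7),("side",(170,195,100,75),8)):
    a=cv2.imread(f"pics/{n}0.png")[y0:y0+h,x0:x0+w]; a=cv2.resize(a,None,fx=s,fy=s,interpolation=cv2.INTER_CUBIC)
    for P,c in((b(-110,85,-45,98,12),(0,255,0)),(b(26,71,-36,36,37),(0,0,255)),(b(-35,50,87,96,84),(255,0,0)),(b(-55,70,26,36,22),(0,255,255)),([(0,54,70)]*2,(0,0,255)),([(16,31,42)]*2,(255,0,255))):
        uv=((proj(n,jw(q,P))-[x0,y0]+.5)*s-.5).astype(int)
        cv2.polylines(a,[uv],True,c,1); 
        if len(P)==2: cv2.circle(a,tuple(map(int,uv[0])),3,c,-1)
    cv2.imwrite(f"pics/{n}o.png",a)
E
python3 fit.py
```

```text
(1, 1) [ 0.60467492  0.22114685 -0.02384368] [-1.3 -0.9 -0.   0.2 -1.7  0.1 -0.4  0.9 -0.9 -0.5  2.3 -1.8 -0.3 -2.8
 -0.4 -1.9]
(1, 0) [ 0.60508224  0.21853435 -0.01354804] [-0.8 -0.7  0.6 -0.  -0.4  0.3  0.9  0.7 -0.2 -0.3  0.  -0.   0.  -0.
  0.  -0. ]
(0, 1) [ 0.59868527  0.22910303 -0.06243516] [-0.  -0.  -0.   0.  -0.   0.  -0.   0.  -0.   0.   1.5  1.  -0.9 -0.7
 -0.6 -0.5]
```

View pics/topo.png

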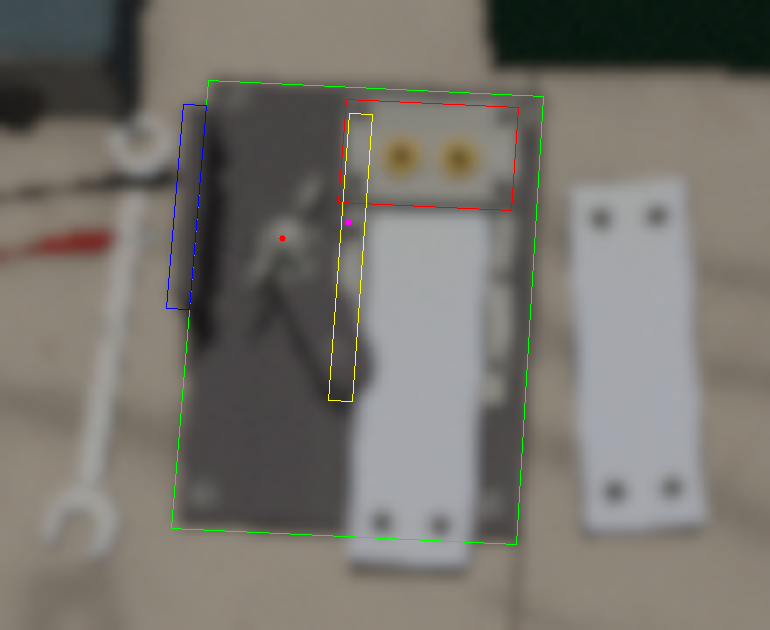

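View pics/sideo.png

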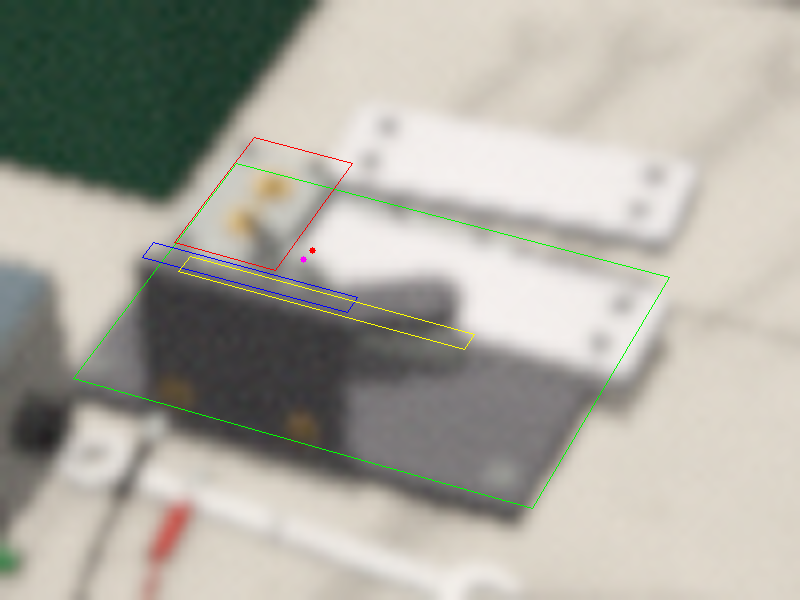

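Run:
```python
from h import *
import cv2
for n,(x0,y0,w,h),s in(("top",(185,132,60,80),10),("side",(185,210,70,55),11)):
    a=np.mean([viewer.read_camera(n).astype(float) for _ in range(4)],0)[:,:,::-1]
    np.save(f"pics/{n}avg.npy",a)
    a=np.clip(a,0,255).astype(np.uint8)[y0:y0+h,x0:x0+w]; a=cv2.resize(a,None,fx=s,fy=s,interpolation=cv2.INTER_CUBIC)
    a=np.clip((a/255.)**.6*255,0,255).astype(np.uint8)
    for i in range(0,w,10): cv2.putText(a,str(x0+i),(i*s,8),0,.3,(0,0,255)); cv2.line(a,(i*s,10),(i*s,16),(0,0,255))
    for i in range(0,h,10): cv2.putText(a,str(y0+i),(0,i*s+4),0,.3,(0,0,255))
    cv2.imwrite(f"pics/{n}z.png",a)
```

```text
(no output)
```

View pics/topz.png

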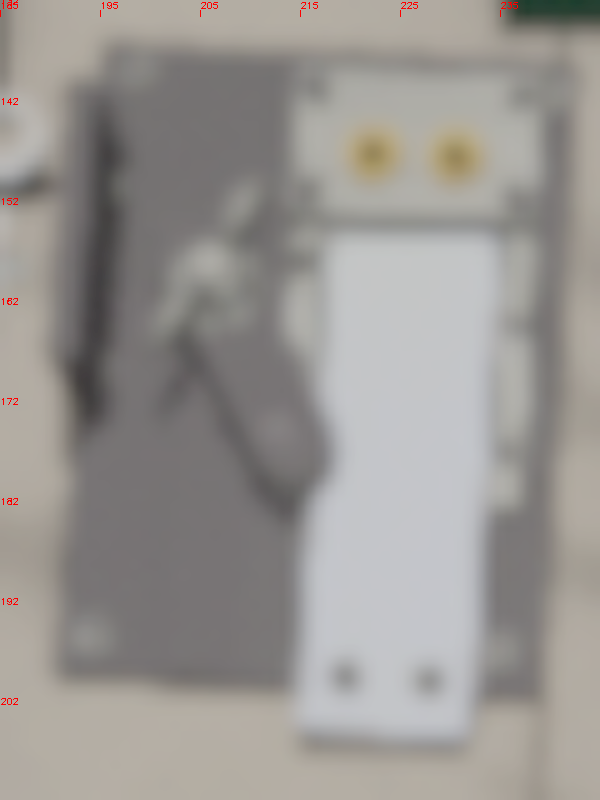

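View pics/sidez.png

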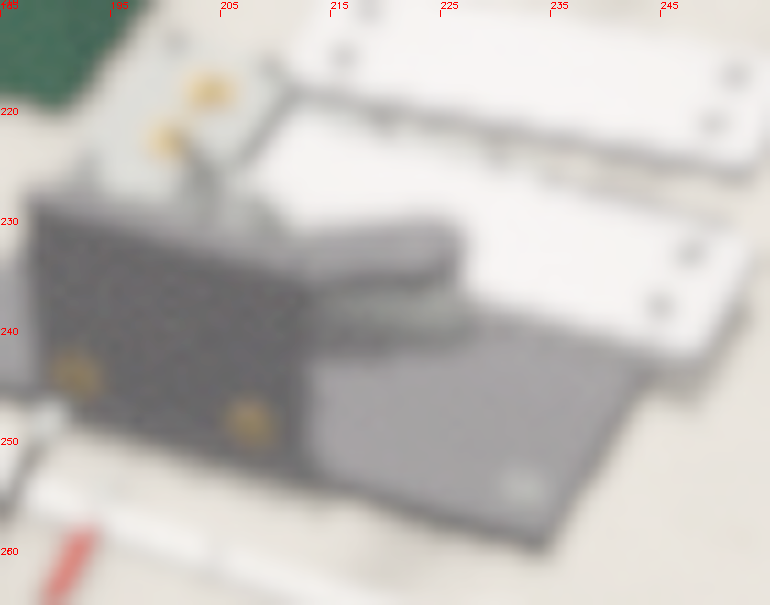

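```bash
cat > fit2.py <<'E'
from h import *
J=[(85,98,12),(85,-45,12),(-110,98,12),(-110,-45,12),(50,96,84),(-35,96,84),(26,36,37),(26,-36,37)]
tp=np.array([(107,47),(577,62),(57,677),(540,697),(72,85),(52,370),(290,215),(536,232)])/10-.45+[185,132]
JS=[(-110,98,12),(-35,96,84),(50,96,84),(-35,96,12)]
sp=np.array([(545,548),(312,290),(30,208),(315,478)])/11-.45+[185,210]
def res(q,u=(1,1)):
    return np.r_[u[0]*(proj("top",jw(q,J))-tp).ravel(),u[1]*(proj("side",jw(q,JS))-sp).ravel()]
for u in((1,1),(1,0),(0,1)):
    r=least_squares(res,[.6,.22,0],args=(u,),x_scale=[.01,.01,.01],loss='soft_l1');print(u,r.x);print(np.round(res(r.x),1).reshape(-1,2).tolist())
    if u==(1,1):np.save("q.npy",r.x);q=r.x
l=lambda p:ray("top",np.array(p)/10-.45+[185,132],.024)
a,b,c,d=map(l,[(298,738),(470,743),(322,232),(500,235)])
print("bar yaw",np.arctan2(*(c-a)[1::-1]),np.arctan2(*(d-b)[1::-1]),"w",a[1]-b[1],c[1]-d[1],"near",(a+b)/2)
for P in (a,b,c,d):
  e=P[:2]-q[:2];print(np.round([np.cos(q[2])*e[0]+np.sin(q[2])*e[1],-np.sin(q[2])*e[0]+np.cos(q[2])*e[1]],4))
E
python3 fit2.py
```

```text
(1, 1) [ 0.60565647  0.22037946 -0.02445626]
[[-0.5, -0.5], [0.2, 0.3], [-0.9, 0.4], [0.1, 0.8], [-0.6, -0.9], [-1.1, -0.3], [-0.3, 0.2], [-0.2, -0.4], [1.8, -1.4], [-0.2, -2.5], [-0.0, -2.0], [0.5, -1.9]]
(1, 0) [ 0.60582332  0.21914024 -0.01734055]
[[-0.3, -0.3], [0.5, 0.1], [-0.2, 0.6], [0.8, 0.7], [-0.3, -0.7], [-0.6, -0.1], [0.1, 0.2], [0.2, -0.5], [2.2, -1.8], [0.2, -2.8], [0.2, -2.1], [0.8, -2.2]]
(0, 1) [ 0.60246095  0.22848264 -0.03258448]
[[-3.0, 0.2], [-2.3, 1.4], [-4.0, 1.1], [-3.1, 1.9], [-3.4, -0.1], [-4.1, 0.4], [-3.0, 1.1], [-2.9, 0.7], [1.5, 0.7], [-0.6, -0.5], [-0.4, -0.3], [0.1, 0.0]]
bar yaw -0.001055252508492278 -0.020468263985860193 w 0.049314218618575545 0.052260553560960155 near [0.48081181 0.22214641 0.024     ]
[-0.1253  0.0234]
[-0.1244 -0.0259]
[0.0257 0.0269]
[ 0.0274 -0.0253]
```

carry_out:
  plan:
    - {"x": -0.254, "y": -0.35, "z": 0.03, "az": -1.13, "hand": 0}
    - {"x": -0.254, "y": -0.35, "z": 0.03, "az": -1.13, "hand": 0}
    - {"x": -0.254, "y": -0.35, "z": 0.03, "az": -1.13, "hand": 0}
    - {"x": -0.254, "y": -0.35, "z": 0.03, "az": -1.13, "hand": 0}
    - {"x": -0.254, "y": -0.35, "z": 0.03, "az": -1.13, "hand": 0}
    - {"x": -0.254, "y": -0.35, "z": 0.03, "az": -1.13, "hand": 0}
    - {"x": -0.254, "y": -0.35, "z": 0.03, "az": -1.13, "hand": 0}
    - {"x": -0.254, "y": -0.35, "z": 0.03, "az": -1.13, "hand": 0}
    - {"x": -0.254, "y": -0.35, "z": 0.03, "az": -1.13, "hand": 0}
    - {"x": -0.254, "y": -0.35, "z": 0.03, "az": -1.13, "hand": 0}
    - {"x": -0.254, "y": -0.35, "z": 0.03, "az": -1.13, "hand": 0}
    - {"x": -0.254, "y": -0.35, "z": 0.03, "az": -1.13, "hand": 0}

```text
schema error: expected keys x, y, z, ax, ay, az, hand
```

carry_out:
  plan:
    - {"x": -0.254, "y": -0.35, "z": 0.03, "ax": 0, "ay": 0, "az": -1.13, "hand": 0}
    - {"x": -0.254, "y": -0.35, "z": 0.03, "ax": 0, "ay": 0, "az": -1.13, "hand": 0}
    - {"x": -0.254, "y": -0.35, "z": 0.03, "ax": 0, "ay": 0, "az": -1.13, "hand": 0}
    - {"x": -0.254, "y": -0.35, "z": 0.03, "ax": 0, "ay": 0, "az": -1.13, "hand": 0}
    - {"x": -0.254, "y": -0.35, "z": 0.03, "ax": 0, "ay": 0, "az": -1.13, "hand": 0}
    - {"x": -0.254, "y": -0.35, "z": 0.03, "ax": 0, "ay": 0, "az": -1.13, "hand": 0}
    - {"x": -0.254, "y": -0.35, "z": 0.03, "ax": 0, "ay": 0, "az": -1.13, "hand": 0}
    - {"x": -0.254, "y": -0.35, "z": 0.03, "ax": 0, "ay": 0, "az": -1.13, "hand": 0}
    - {"x": -0.254, "y": -0.35, "z": 0.03, "ax": 0, "ay": 0, "az": -1.13, "hand": 0}
    - {"x": -0.254, "y": -0.35, "z": 0.03, "ax": 0, "ay": 0, "az": -1.13, "hand": 0}
    - {"x": -0.254, "y": -0.35, "z": 0.03, "ax": 0, "ay": 0, "az": -1.13, "hand": 0}
    - {"x": -0.254, "y": -0.35, "z": 0.03, "ax": 0, "ay": 0, "az": -1.13, "hand": 0}

```text
clock: 1.5
tcp_pos: [0.4516, -0.1472, 0.2012]
orientation: [-0.0, 1.0, -0.008, 0.0]
wrist_force: [-0.2, -0.5, 0.0]
finger_gap: -0.0003
```

carry_out:
  plan:
    - {"x": -0.023, "y": -0.369, "z": 0.06, "ax": 0, "ay": 0, "az": 0, "hand": 0}
    - {"x": -0.023, "y": -0.369, "z": 0.06, "ax": 0, "ay": 0, "az": 0, "hand": 0}
    - {"x": -0.023, "y": -0.369, "z": 0.06, "ax": 0, "ay": 0, "az": 0, "hand": 0}
    - {"x": -0.023, "y": -0.369, "z": 0.06, "ax": 0, "ay": 0, "az": 0, "hand": 0}
    - {"x": -0.023, "y": -0.369, "z": 0.06, "ax": 0, "ay": 0, "az": 0, "hand": 0}
    - {"x": -0.023, "y": -0.369, "z": 0.06, "ax": 0, "ay": 0, "az": 0, "hand": 0}
    - {"x": -0.023, "y": -0.369, "z": 0.06, "ax": 0, "ay": 0, "az": 0, "hand": 0}
    - {"x": -0.023, "y": -0.369, "z": 0.06, "ax": 0, "ay": 0, "az": 0, "hand": 0}
    - {"x": -0.023, "y": -0.369, "z": 0.06, "ax": 0, "ay": 0, "az": 0, "hand": 0}
    - {"x": -0.023, "y": -0.369, "z": 0.151, "ax": 0, "ay": 0, "az": 0, "hand": 0}
    - {"x": -0.023, "y": -0.369, "z": 0.151, "ax": 0, "ay": 0, "az": 0, "hand": 0}
    - {"x": -0.023, "y": -0.369, "z": 0.151, "ax": 0, "ay": 0, "az": 0, "hand": 0}

```text
clock: 2.5
tcp_pos: [0.4304, 0.2212, 0.0454]
orientation: [0.001, 1.0, -0.007, -0.004]
wrist_force: [-2.1, -1.1, -0.7]
finger_gap: -0.0
```

```bash
cat > snap.py <<'E'
from h import *
import sys
k=sys.argv[1];st=status.get_state();print(st["clock"],st["tcp_pos"].round(4),st["orientation"].round(4),st["wrist_force"].round(1))
out=[]
for n,(x0,y0,w,h),s in(("top",(180,130,70,85),7),("side",(180,195,80,70),8)):
    if len(sys.argv)>2 and n not in sys.argv[2:]: continue
    a=viewer.read_camera(n)[:,:,::-1].copy();cv2.imwrite(f"pics/{n}_{k}_raw.png",a)
    a=a[y0:y0+h,x0:x0+w]; a=cv2.resize(a,None,fx=s,fy=s,interpolation=cv2.INTER_CUBIC)
    a=np.clip((a/255.)**.6*255,0,255).astype(np.uint8)
    uv=proj(n,st["tcp_pos"])[0];print(n,"tcp px",uv.round(1))
    cv2.drawMarker(a,tuple(int(v) for v in (uv-[x0,y0]+.5)*s),(0,0,255),0,10,1)
    for i in range(0,w,10): cv2.putText(a,str(x0+i),(i*s,8),0,.3,(0,0,255)); cv2.line(a,(i*s,10),(i*s,16),(0,0,255))
    for i in range(0,h,10): cv2.putText(a,str(y0+i),(0,i*s+4),0,.3,(0,0,255))
    cv2.imwrite(f"pics/{n}_{k}.png",a)
E
python3 snap.py a
```

```text
2.5 [0.4304 0.2212 0.0454] [ 0.0011  1.     -0.007  -0.0037] [-2.1 -1.1 -0.7]
top tcp px [222.  221.9]
side tcp px [267.9 234.2]
```

View pics/side_a.png

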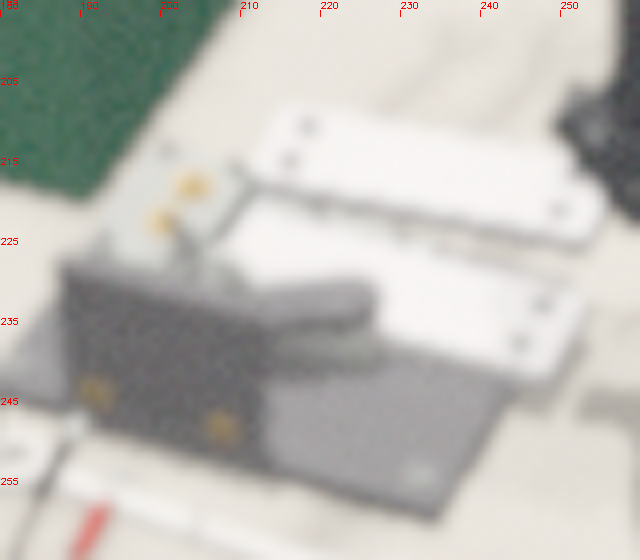

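View pics/top_a.png

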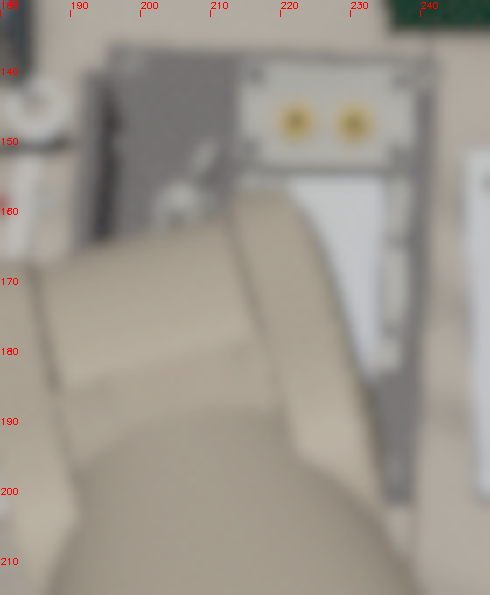

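Run:
```python
import cv2
a=cv2.imread("pics/side_a_raw.png")[180:260,215:305];a=cv2.resize(a,None,fx=8,fy=8,interpolation=cv2.INTER_CUBIC)
cv2.drawMarker(a,(int((267.9-215+.5)*8),int((234.2-180+.5)*8)),(0,0,255),0,10,1)
cv2.imwrite("pics/sa2.png",a)
```

```text
(no output)
```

View pics/sa2.png

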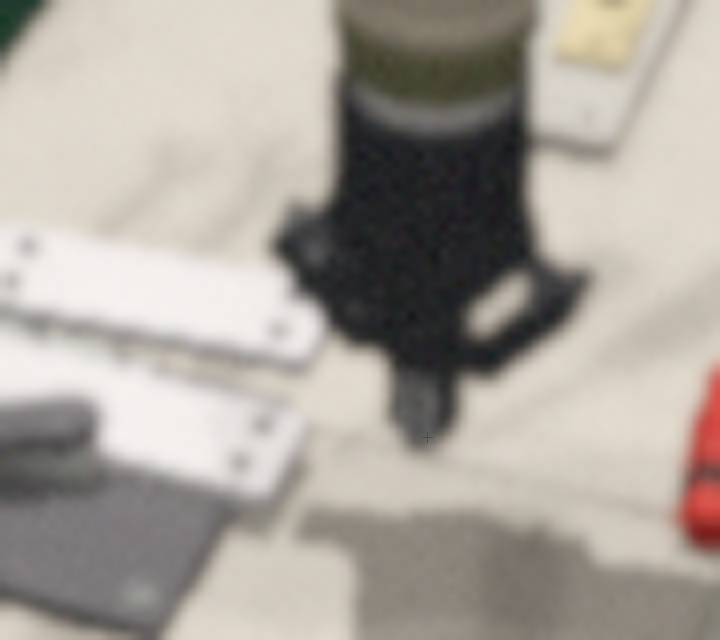

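carry_out:
  plan:
    - {"x": 0, "y": 0, "z": 0.028, "ax": 0, "ay": 0, "az": 0, "hand": 0}
    - {"x": 0, "y": 0, "z": 0.028, "ax": 0, "ay": 0, "az": 0, "hand": 0}
    - {"x": 0.015, "y": 0, "z": 0.028, "ax": 0, "ay": 0, "az": 0, "hand": 0}
    - {"x": 0.03, "y": 0, "z": 0.028, "ax": 0, "ay": 0, "az": 0, "hand": 0}
    - {"x": 0.037, "y": 0, "z": 0.028, "ax": 0, "ay": 0, "az": 0, "hand": 0}
    - {"x": 0.042, "y": 0, "z": 0.028, "ax": 0, "ay": 0, "az": 0, "hand": 0}
    - {"x": 0.047, "y": 0, "z": 0.028, "ax": 0, "ay": 0, "az": 0, "hand": 0}
    - {"x": 0.052, "y": 0, "z": 0.028, "ax": 0, "ay": 0, "az": 0, "hand": 0}
    - {"x": 0.057, "y": 0, "z": 0.028, "ax": 0, "ay": 0, "az": 0, "hand": 0}
    - {"x": 0.06, "y": 0, "z": 0.028, "ax": 0, "ay": 0, "az": 0, "hand": 0}
    - {"x": 0.062, "y": 0, "z": 0.028, "ax": 0, "ay": 0, "az": 0, "hand": 0}
    - {"x": 0.062, "y": 0, "z": 0.028, "ax": 0, "ay": 0, "az": 0, "hand": 0}

```text
clock: 3.6
tcp_pos: [0.4942, 0.2199, 0.0203]
orientation: [0.001, 1.0, -0.008, -0.003]
wrist_force: [-1.7, -0.2, 1.6]
finger_gap: 0.0
```

```bash
python3 snap.py b
```

```text
3.6 [0.4942 0.2199 0.0203] [ 7.0e-04  1.0e+00 -8.0e-03 -2.7e-03] [-1.7 -0.2  1.6]
top tcp px [224.  201.3]
side tcp px [248.7 235.2]
```

View pics/side_b.png

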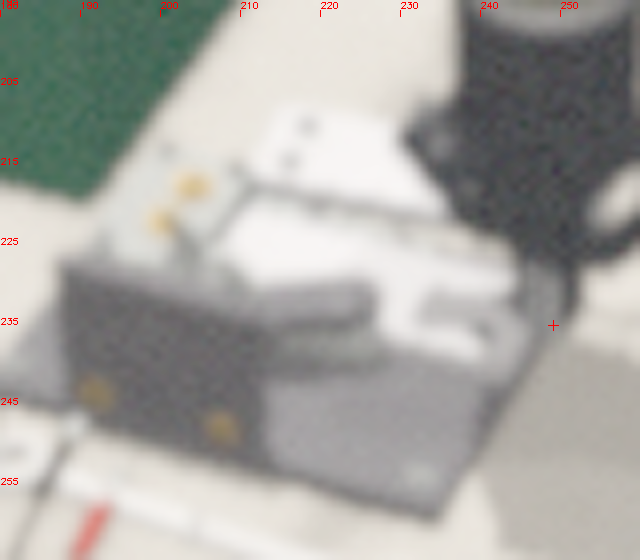

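carry_out:
  plan:
    - {"x": 0.004, "y": 0, "z": 0.003, "ax": 0, "ay": 0, "az": 0, "hand": 0}
    - {"x": 0.008, "y": 0, "z": 0.003, "ax": 0, "ay": 0, "az": 0, "hand": 0}
    - {"x": 0.011, "y": 0, "z": 0.003, "ax": 0, "ay": 0, "az": 0, "hand": 0}
    - {"x": 0.013, "y": 0, "z": 0.003, "ax": 0, "ay": 0, "az": 0, "hand": 0}
    - {"x": 0.013, "y": 0, "z": 0.003, "ax": 0, "ay": 0, "az": 0, "hand": 0}

```text
clock: 4.12
tcp_pos: [0.5066, 0.2198, 0.0175]
orientation: [0.001, 1.0, -0.008, -0.003]
wrist_force: [-5.5, -0.6, 8.6]
finger_gap: 0.0002
```

carry_out:
  plan:
    - {"x": 0.003, "y": 0, "z": -0.001, "ax": 0, "ay": 0, "az": 0, "hand": 0}
    - {"x": 0.005, "y": 0, "z": -0.001, "ax": 0, "ay": 0, "az": 0, "hand": 0}
    - {"x": 0.005, "y": 0, "z": -0.001, "ax": 0, "ay": 0, "az": 0, "hand": 0}

```text
clock: 4.37
tcp_pos: [0.5127, 0.2198, 0.0184]
orientation: [0.001, 1.0, -0.008, -0.003]
wrist_force: [-1.0, -0.2, -0.1]
finger_gap: 0.0002
```

```bash
python3 snap.py c side; python3 -c "
import cv2
a=cv2.imread('pics/side_c_raw.png')[200:255,215:285];cv2.imwrite('pics/sc.png',cv2.resize(a,None,fx=11,fy=11,interpolation=cv2.INTER_CUBIC))"
```

```text
4.3667 [0.5127 0.2198 0.0184] [ 5.0e-04  1.0e+00 -7.9e-03 -2.5e-03] [-1.  -0.2 -0.1]
side tcp px [243.3 234.3]
```

View pics/sc.png

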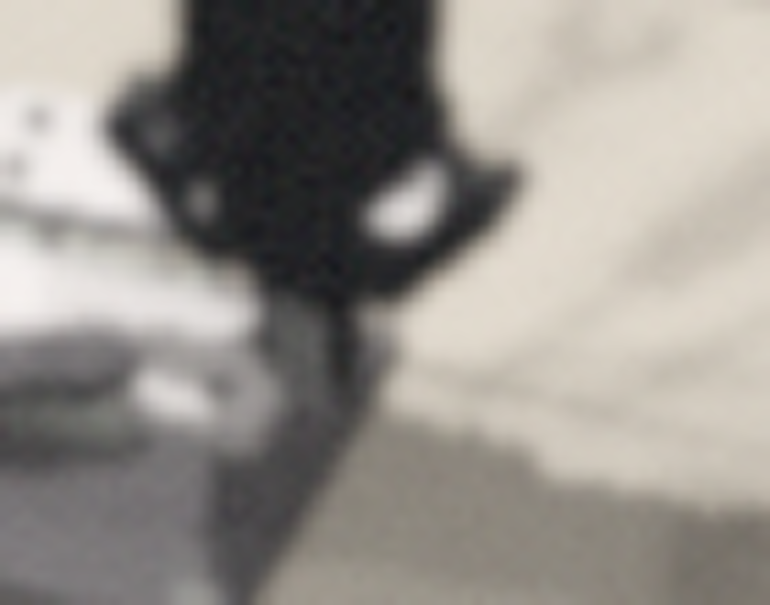

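carry_out:
  plan:
    - {"x": 0.003, "y": 0, "z": 0, "ax": 0, "ay": 0, "az": 0, "hand": 0}
    - {"x": 0.005, "y": 0, "z": 0, "ax": 0, "ay": 0, "az": 0, "hand": 0}
    - {"x": 0.005, "y": 0, "z": 0, "ax": 0, "ay": 0, "az": 0, "hand": 0}

```text
clock: 4.67
tcp_pos: [0.5133, 0.2197, 0.0177]
orientation: [0.001, 1.0, -0.008, -0.007]
wrist_force: [-12.3, 1.2, 10.0]
finger_gap: -0.0006
```

carry_out:
  plan:
    - {"x": 0.005, "y": 0, "z": 0, "ax": 0, "ay": 0, "az": 0, "hand": 0}
    - {"x": 0.008, "y": 0, "z": 0, "ax": 0, "ay": 0, "az": 0, "hand": 0}
    - {"x": 0.01, "y": 0, "z": 0, "ax": 0, "ay": 0, "az": 0, "hand": 0}

```text
clock: 4.92
tcp_pos: [0.5136, 0.2196, 0.0176]
orientation: [0.0, 1.0, -0.007, -0.015]
wrist_force: [-30.6, 1.5, 32.3]
finger_gap: -0.0
```

carry_out:
  plan:
    - {"x": -0.02, "y": 0, "z": 0, "ax": 0, "ay": 0, "az": 0, "hand": 0}
    - {"x": -0.05, "y": 0, "z": -0.02, "ax": 0, "ay": 0, "az": 0, "hand": 0}
    - {"x": -0.07, "y": 0.04, "z": -0.06, "ax": 0, "ay": 0, "az": 0, "hand": 0}
    - {"x": -0.09, "y": 0.2, "z": -0.08, "ax": 0, "ay": 0, "az": 0, "hand": 0}
    - {"x": -0.09, "y": 0.2, "z": -0.08, "ax": 0, "ay": 0, "az": 0, "hand": 0}
    - {"x": -0.09, "y": 0.2, "z": -0.08, "ax": 0, "ay": 0, "az": 0, "hand": 0}
    - {"x": -0.09, "y": 0.2, "z": -0.08, "ax": 0, "ay": 0, "az": 0, "hand": 0}
    - {"x": -0.09, "y": 0.2, "z": -0.08, "ax": 0, "ay": 0, "az": 0, "hand": 0}

```text
clock: 5.58
tcp_pos: [0.4242, 0.0164, 0.1019]
orientation: [0.002, 1.0, -0.009, -0.014]
wrist_force: [0.2, -0.5, 0.4]
finger_gap: -0.0001
```

```bash
python3 snap.py d
```

```text
5.5833 [0.4242 0.0164 0.1019] [ 0.0016  0.9999 -0.0088 -0.0137] [ 0.2 -0.5  0.4]
top tcp px [296.8 222.9]
side tcp px [289.4 183.9]
```

View pics/top_d.png

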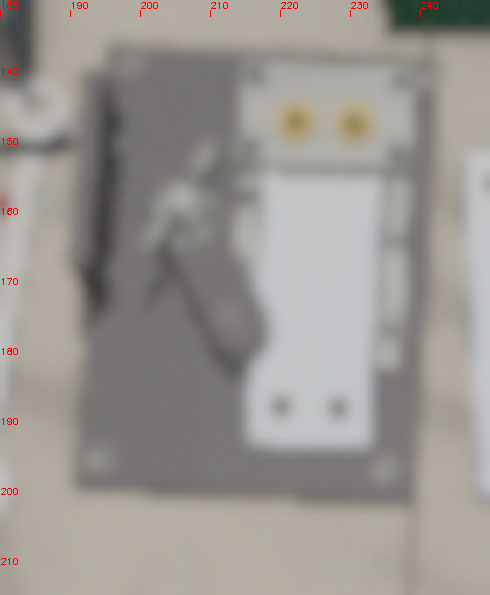

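View pics/side_d.png

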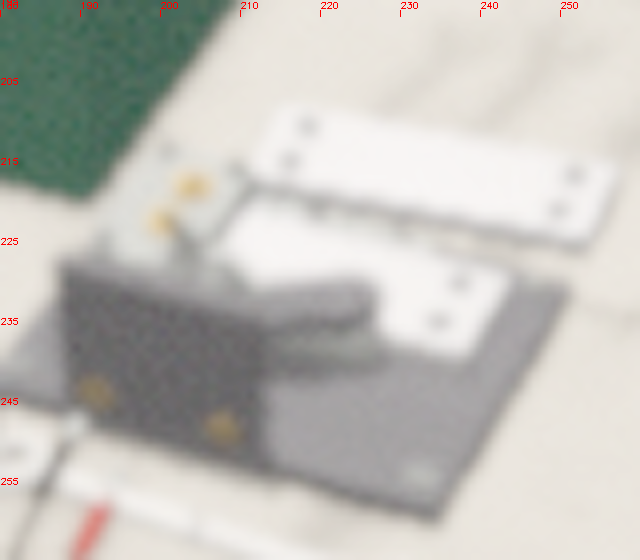

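```bash
cat > ov.py <<'E'
from h import *
import sys
q=[.607,.220,-.018]
def strap(th,z):
    d=np.array([-np.sin(th),-np.cos(th)]);n=np.array([d[1],-d[0]]);c=np.array([0,54])
    t=np.linspace(-np.pi/2,np.pi/2,12)
    P=[c+52*d+12*(np.cos(a)*d+np.sin(a)*n) for a in t]+[c-16*d-12*(np.cos(a)*d+np.sin(a)*n) for a in t]
    return np.c_[np.array(P),np.full(24,z)]
def nut(th,zb):
    out=[]
    for s in(0,np.pi):
        u=np.array([np.cos(th+s),-np.sin(th+s)])
        t=np.linspace(0,6.28,20)
        out.append(np.array([[u[0]*(18+11*np.cos(a)),54+u[1]*(18+11*np.cos(a)),zb+18+11*np.sin(a)] for a in t]))
    return out
def draw(k,th,zt,nt):
    for n,(x0,y0,w,h),s in(("top",(190,135,50,60),10),("side",(180,205,70,55),11)):
        a=cv2.imread(f"pics/{n}_{k}_raw.png")[y0:y0+h,x0:x0+w]
        a=cv2.resize(a,None,fx=s,fy=s,interpolation=cv2.INTER_CUBIC);a=np.clip((a/255.)**.6*255,0,255).astype(np.uint8)
        off=np.array([0,1.8]) if n=="side" else 0
        L=[(strap(th,zt),(0,255,0)),(strap(th,zt-10),(0,255,255))]+[(p,(0,0,255)) for p in nut(nt,zt+2.5)]
        L+=[(np.array([(26,-36,37),(71,-36,37),(71,36,37),(26,36,37)]),(255,0,0)),(np.array([(-90,-25,24),(60,-25,24),(60,25,24),(-90,25,24)]),(255,0,255)),(np.array([(-35,96,84),(-35,87,84),(50,87,84),(50,96,84)]),(255,255,0))]
        for P,c in L:
            uv=((proj(n,jw(q,P))+off-[x0,y0]+.5)*s-.5).astype(int);cv2.polylines(a,[uv],True,c,1)
        cv2.imwrite(f"pics/{n}_{k}_ov.png",a)
if __name__=="__main__": draw(sys.argv[1],*map(float,sys.argv[2:5]))
E
python3 ov.py d 1.1 46 0.55
```

```text
(no output)
```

View pics/top_d_ov.png

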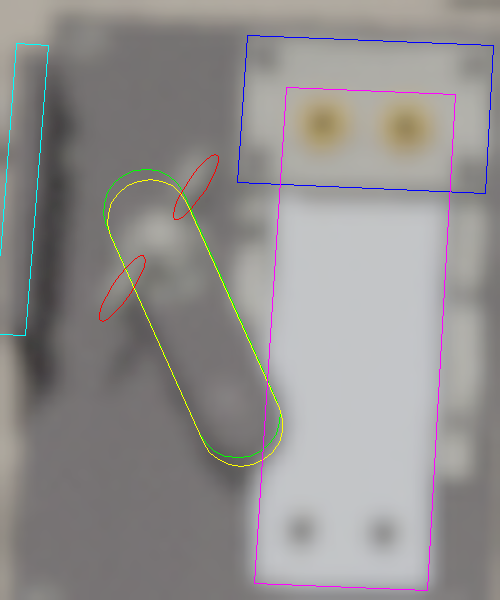

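View pics/side_d_ov.png

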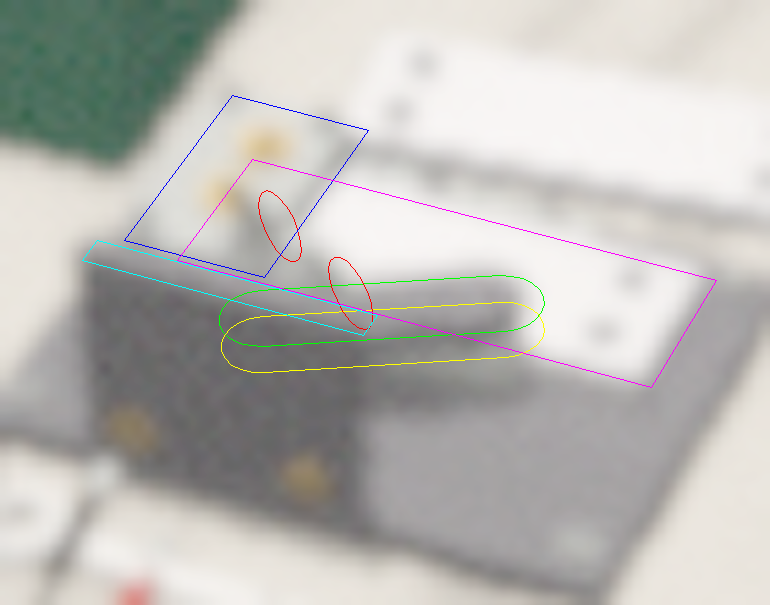

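```bash
cat > go.py <<'E'
from h import *
from scipy.spatial.transform import Rotation as Ro
Q=[.608,.220,-.018]
def rows(targets,yaw=-.018,q=Q):
    """targets: jig mm (x,y,z) of TCP"""
    s=status.get_state();w,x,y,z=s["orientation"];R=Ro.from_quat([x,y,z,w])
    Rd=Ro.from_euler('z',yaw)*Ro.from_quat([1,0,0,0])
    rv=(R.inv()*Rd).as_rotvec().round(3)
    print("now",s["clock"],s["tcp_pos"].round(4),"turn",rv)
    for t in targets:
        d=R.inv().apply(jw(q,t)[0]-s["tcp_pos"]); print(t,d.round(4).tolist())
E
python3 - <<'E'
from go import *
rows([(-110,-60,80),(-85,55,75),(-85,55,35),(-64,53,35)])
E
```

```text
now 5.6833 [0.4246 0.0186 0.1013] turn [0.002 0.028 0.   ]
(-110, -60, 80) [0.0703, -0.1447, 0.0191]
(-85, 55, 75) [0.0954, -0.2597, 0.0233]
(-85, 55, 35) [0.0965, -0.2598, 0.0633]
(-64, 53, 35) [0.1175, -0.2578, 0.0627]
```

carry_out:
  plan:
    - {"x": 0.095, "y": -0.26, "z": 0.023, "ax": 0.002, "ay": 0.028, "az": 0, "hand": 0}
    - {"x": 0.095, "y": -0.26, "z": 0.023, "ax": 0.002, "ay": 0.028, "az": 0, "hand": 0}
    - {"x": 0.095, "y": -0.26, "z": 0.023, "ax": 0.002, "ay": 0.028, "az": 0, "hand": 0}
    - {"x": 0.095, "y": -0.26, "z": 0.023, "ax": 0.002, "ay": 0.028, "az": 0, "hand": 0}
    - {"x": 0.095, "y": -0.26, "z": 0.023, "ax": 0.002, "ay": 0.028, "az": 0, "hand": 0}
    - {"x": 0.095, "y": -0.26, "z": 0.023, "ax": 0.002, "ay": 0.028, "az": 0, "hand": 0}
    - {"x": 0.095, "y": -0.26, "z": 0.023, "ax": 0.002, "ay": 0.028, "az": 0, "hand": 0}
    - {"x": 0.096, "y": -0.26, "z": 0.063, "ax": 0.002, "ay": 0.028, "az": 0, "hand": 0}
    - {"x": 0.096, "y": -0.26, "z": 0.063, "ax": 0.002, "ay": 0.028, "az": 0, "hand": 0}
    - {"x": 0.096, "y": -0.26, "z": 0.063, "ax": 0.002, "ay": 0.028, "az": 0, "hand": 0}

```text
clock: 6.52
tcp_pos: [0.5204, 0.2775, 0.0325]
orientation: [0.001, 1.0, -0.008, -0.003]
wrist_force: [0.8, 0.3, 0.3]
finger_gap: 0.0002
```

```bash
python3 snap.py e side
python3 - <<'E'
from go import *
rows([(-64,53,35),(-55,48,35),(-51,32,35),(-42.5,18,35),(-32,8.5,35),(-23,3,35)])
E
```

```text
6.5167 [0.5204 0.2775 0.0325] [ 9.0e-04  1.0e+00 -7.8e-03 -2.9e-03] [0.8 0.3 0.3]
side tcp px [234.3 242. ]
now 6.5667 [0.5219 0.2773 0.0344] turn [0.001 0.003 0.001]
(-64, 53, 35) [0.0231, 0.0027, -0.0007]
(-55, 48, 35) [0.0321, 0.0078, -0.0007]
(-51, 32, 35) [0.0361, 0.0238, -0.0007]
(-42.5, 18, 35) [0.0446, 0.0378, -0.0007]
(-32, 8.5, 35) [0.055, 0.0473, -0.0008]
(-23, 3, 35) [0.064, 0.0528, -0.0008]
```

View pics/side_e.png

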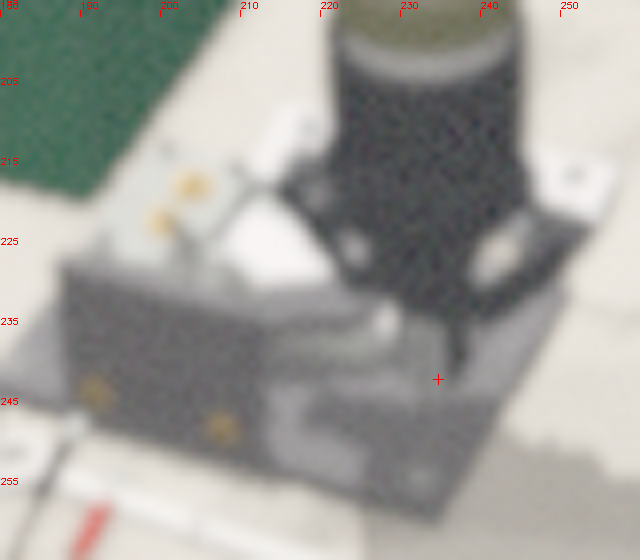

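carry_out:
  plan:
    - {"x": 0.012, "y": 0, "z": -0.001, "ax": 0, "ay": 0, "az": 0, "hand": 0}
    - {"x": 0.023, "y": 0.003, "z": -0.001, "ax": 0, "ay": 0, "az": 0, "hand": 0}
    - {"x": 0.032, "y": 0.008, "z": -0.001, "ax": 0, "ay": 0, "az": 0, "hand": 0}
    - {"x": 0.034, "y": 0.016, "z": -0.001, "ax": 0, "ay": 0, "az": 0, "hand": 0}
    - {"x": 0.036, "y": 0.024, "z": -0.001, "ax": 0, "ay": 0, "az": 0, "hand": 0}
    - {"x": 0.04, "y": 0.031, "z": -0.001, "ax": 0, "ay": 0, "az": 0, "hand": 0}
    - {"x": 0.045, "y": 0.038, "z": -0.001, "ax": 0, "ay": 0, "az": 0, "hand": 0}
    - {"x": 0.05, "y": 0.043, "z": -0.001, "ax": 0, "ay": 0, "az": 0, "hand": 0}
    - {"x": 0.055, "y": 0.047, "z": -0.001, "ax": 0, "ay": 0, "az": 0, "hand": 0}
    - {"x": 0.055, "y": 0.047, "z": -0.001, "ax": 0, "ay": 0, "az": 0, "hand": 0}

```text
clock: 7.4
tcp_pos: [0.5782, 0.2284, 0.0364]
orientation: [0.0, 1.0, -0.009, 0.0]
wrist_force: [1.1, 0.8, 5.2]
finger_gap: -0.0003
```

```bash
python3 snap.py f side
python3 - <<'E'
from go import *
rows([(-26,5,35),(-20,2,35),(-16,0,35)])
E
```

```text
7.4 [0.5782 0.2284 0.0364] [ 0.e+00  1.e+00 -9.e-03  1.e-04] [1.1 0.8 5.2]
side tcp px [223.  226.9]
now 7.45 [0.5781 0.2285 0.0364] turn [ 0. -0.  0.]
(-26, 5, 35) [0.0041, 0.0029, 0.0014]
(-20, 2, 35) [0.0101, 0.0059, 0.0014]
(-16, 0, 35) [0.0141, 0.0079, 0.0014]
```

View pics/side_f.png

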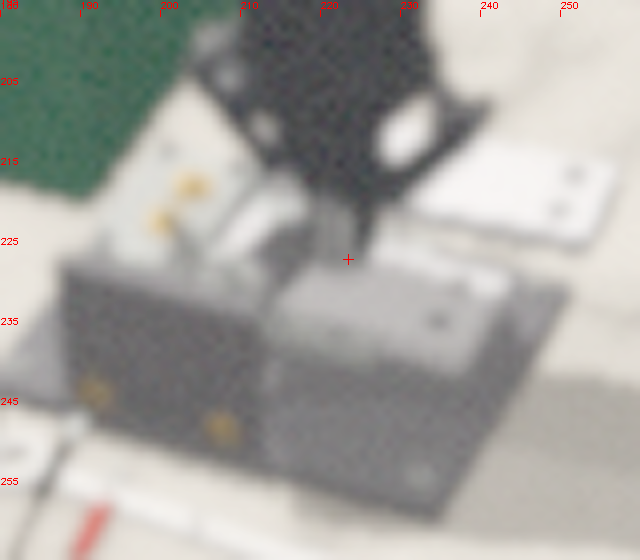

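carry_out:
  plan:
    - {"x": 0.005, "y": 0.003, "z": 0.001, "ax": 0, "ay": 0, "az": 0, "hand": 0}
    - {"x": 0.008, "y": 0.005, "z": 0.001, "ax": 0, "ay": 0, "az": 0, "hand": 0}
    - {"x": 0.011, "y": 0.006, "z": 0.001, "ax": 0, "ay": 0, "az": 0, "hand": 0}
    - {"x": 0.011, "y": 0.006, "z": 0.001, "ax": 0, "ay": 0, "az": 0, "hand": 0}

```text
clock: 7.78
tcp_pos: [0.5885, 0.2221, 0.0362]
orientation: [-0.0, 1.0, -0.009, -0.001]
wrist_force: [-3.6, 3.1, 10.6]
finger_gap: -0.0004
```

carry_out:
  plan:
    - {"x": 0.003, "y": 0, "z": 0, "ax": 0, "ay": 0, "az": 0, "hand": 0}
    - {"x": 0.006, "y": 0, "z": 0, "ax": 0, "ay": 0, "az": 0, "hand": 0}
    - {"x": 0.006, "y": 0, "z": 0, "ax": 0, "ay": 0, "az": 0, "hand": 0}

```text
clock: 8.03
tcp_pos: [0.5919, 0.2212, 0.0364]
orientation: [-0.0, 1.0, -0.009, -0.003]
wrist_force: [-7.3, 1.3, 11.5]
finger_gap: 0.0003
```

carry_out:
  plan:
    - {"x": 0.004, "y": 0, "z": 0, "ax": 0, "ay": 0, "az": 0, "hand": 0}
    - {"x": 0.008, "y": 0, "z": 0, "ax": 0, "ay": 0, "az": 0, "hand": 0}
    - {"x": 0.008, "y": 0, "z": 0, "ax": 0, "ay": 0, "az": 0, "hand": 0}

```text
clock: 8.28
tcp_pos: [0.5927, 0.2209, 0.036]
orientation: [-0.0, 1.0, -0.008, -0.01]
wrist_force: [-18.3, 1.8, 18.2]
finger_gap: 0.0004
```

```bash
python3 snap.py g side
```

```text
8.2833 [0.5927 0.2209 0.036 ] [-1.000e-04  9.999e-01 -8.300e-03 -1.010e-02] [-18.3   1.8  18.2]
side tcp px [219.8 224.5]
```

View pics/side_g.png

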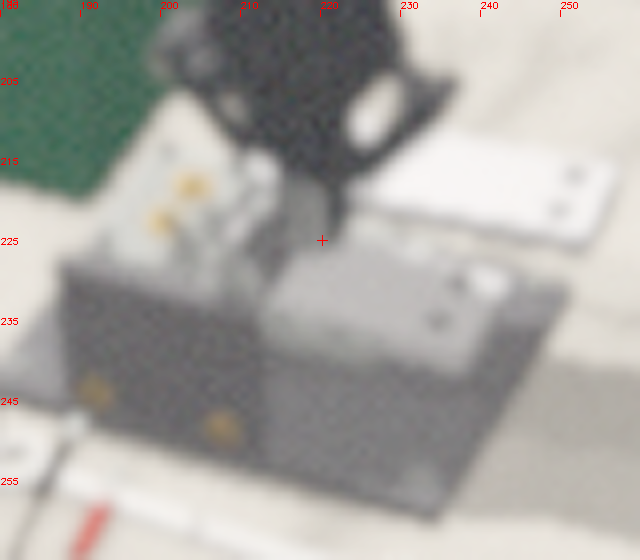

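carry_out:
  plan:
    - {"x": -0.02, "y": 0, "z": 0, "ax": 0, "ay": 0.015, "az": 0, "hand": 0}
    - {"x": -0.04, "y": 0.02, "z": -0.04, "ax": 0, "ay": 0.015, "az": 0, "hand": 0}
    - {"x": -0.06, "y": 0.04, "z": -0.08, "ax": 0, "ay": 0.015, "az": 0, "hand": 0}
    - {"x": -0.13, "y": 0.2, "z": -0.08, "ax": 0, "ay": 0.015, "az": 0, "hand": 0}
    - {"x": -0.13, "y": 0.2, "z": -0.08, "ax": 0, "ay": 0.015, "az": 0, "hand": 0}
    - {"x": -0.13, "y": 0.2, "z": -0.08, "ax": 0, "ay": 0.015, "az": 0, "hand": 0}
    - {"x": -0.13, "y": 0.2, "z": -0.08, "ax": 0, "ay": 0.015, "az": 0, "hand": 0}
    - {"x": -0.13, "y": 0.2, "z": -0.08, "ax": 0, "ay": 0.015, "az": 0, "hand": 0}

```text
clock: 9.0
tcp_pos: [0.4575, 0.0194, 0.1184]
orientation: [0.001, 1.0, -0.01, -0.004]
wrist_force: [-0.2, 0.2, -0.5]
finger_gap: -0.0003
```

```bash
python3 snap.py i;sed -i 's/q=\[.607,.220,-.018\]/q=[.609,.220,-.018]/' ov.py; python3 ov.py i 0 46 .62
```

```text
9.0 [0.4575 0.0194 0.1184] [ 0.0011  0.9999 -0.0099 -0.0041] [-0.2  0.2 -0.5]
top tcp px [296.3 209.5]
side tcp px [279.9 178.3]
```

View pics/top_i.png

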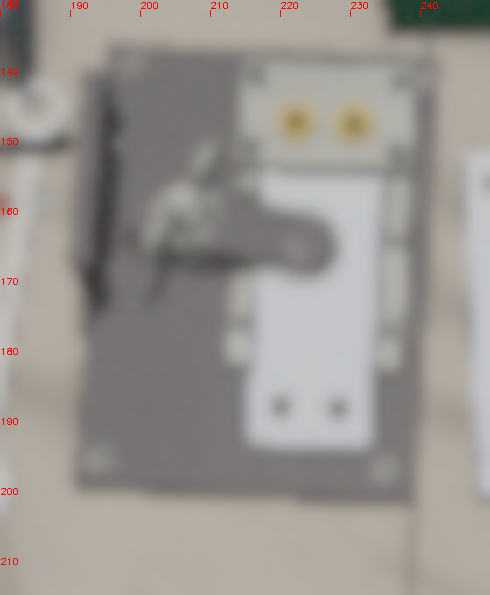

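View pics/top_i_ov.png

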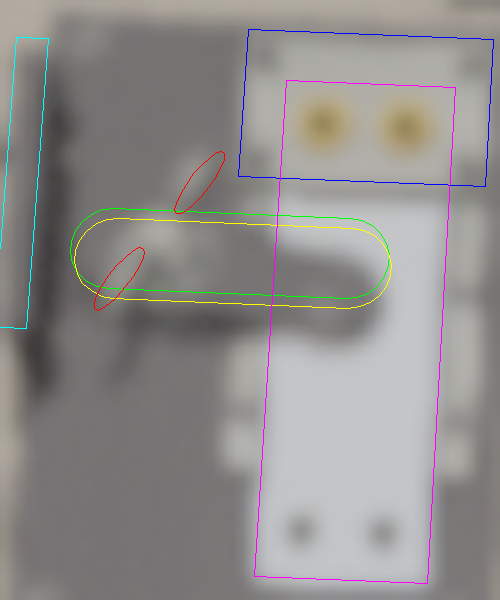

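View pics/side_i_ov.png

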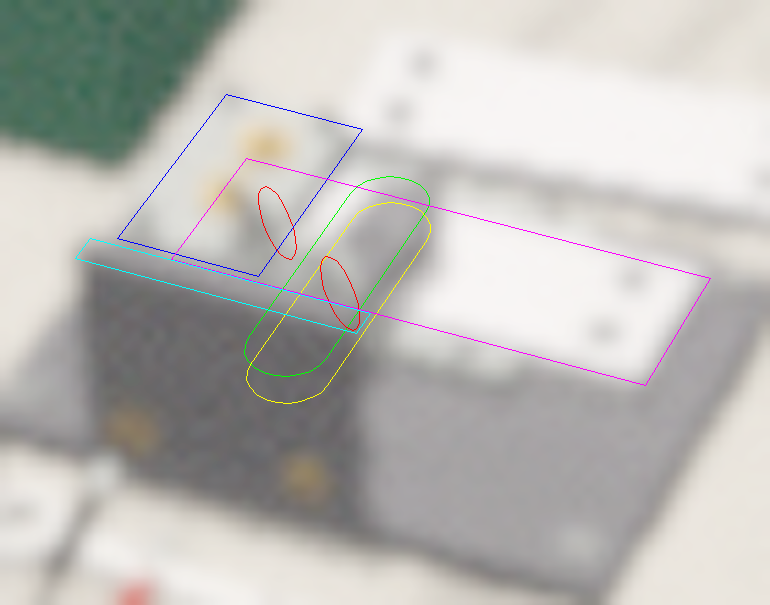

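Run:
```python
import cv2,numpy as np
from h import *
a=cv2.imread("pics/top_i_raw.png",0).astype(int)
for c in(216,219,221,223,225): print(c,[(r,a[r,c]) for r in range(152,175)])
q=[.609,.220,-.018]
print(proj("top",jw(q,[(12,0,46),(-12,0,46),(12,0,36),(-12,0,36),(26,0,37),(-90,0,24),(-7,2,24),(0,54,70),(0,2,46)])).round(1))
```

```text
216 [(152, np.int64(96)), (153, np.int64(91)), (154, np.int64(100)), (155, np.int64(112)), (156, np.int64(112)), (157, np.int64(98)), (158, np.int64(84)), (159, np.int64(74)), (160, np.int64(69)), (161, np.int64(68)), (162, np.int64(69)), (163, np.int64(70)), (164, np.int64(70)), (165, np.int64(68)), (166, np.int64(62)), (167, np.int64(66)), (168, np.int64(92)), (169, np.int64(121)), (170, np.int64(138)), (171, np.int64(142)), (172, np.int64(141)), (173, np.int64(138)), (174, np.int64(134))]
219 [(152, np.int64(128)), (153, np.int64(119)), (154, np.int64(127)), (155, np.int64(148)), (156, np.int64(160)), (157, np.int64(160)), (158, np.int64(148)), (159, np.int64(121)), (160, np.int64(90)), (161, np.int64(71)), (162, np.int64(69)), (163, np.int64(70)), (164, np.int64(71)), (165, np.int64(71)), (166, np.int64(69)), (167, np.int64(77)), (168, np.int64(105)), (169, np.int64(137)), (170, np.int64(157)), (171, np.int64(164)), (172, np.int64(165)), (173, np.int64(165)), (174, np.int64(166))]
221 [(152, np.int64(130)), (153, np.int64(118)), (154, np.int64(117)), (155, np.int64(140)), (156, n
[... 845 characters left out ...]
 np.int64(165)), (173, np.int64(166)), (174, np.int64(166))]
225 [(152, np.int64(132)), (153, np.int64(118)), (154, np.int64(115)), (155, np.int64(138)), (156, np.int64(158)), (157, np.int64(164)), (158, np.int64(163)), (159, np.int64(153)), (160, np.int64(132)), (161, np.int64(102)), (162, np.int64(81)), (163, np.int64(73)), (164, np.int64(73)), (165, np.int64(72)), (166, np.int64(70)), (167, np.int64(69)), (168, np.int64(87)), (169, np.int64(121)), (170, np.int64(147)), (171, np.int64(161)), (172, np.int64(165)), (173, np.int64(165)), (174, np.int64(166))]
[[225.2 156.4]
 [224.8 164.4]
 [225.5 157.4]
 [225.  165.4]
 [225.7 152.7]
 [223.7 192.6]
 [224.7 164.8]
 [205.4 157.3]
 [224.3 160.4]]
```

```bash
sed -i 's/^Q=.*/Q=[.609,.220,-.018]/' go.py
python3 - <<'E'
from go import *
rows([(-60,4,80),(-50,4,28),(-30,4,28),(-22,4,28)])
E
```

```text
now 9.1 [0.4589 0.0203 0.1185] turn [ 0.001  0.007 -0.004]
(-60, 4, 80) [0.086, -0.2068, 0.0377]
(-50, 4, 28) [0.0964, -0.2069, 0.0896]
(-30, 4, 28) [0.1164, -0.2069, 0.0895]
(-22, 4, 28) [0.1244, -0.207, 0.0894]
```

carry_out:
  plan:
    - {"x": 0.086, "y": -0.207, "z": 0.037, "ax": 0.001, "ay": 0.007, "az": 0, "hand": 0}
    - {"x": 0.086, "y": -0.207, "z": 0.037, "ax": 0.001, "ay": 0.007, "az": 0, "hand": 0}
    - {"x": 0.086, "y": -0.207, "z": 0.037, "ax": 0.001, "ay": 0.007, "az": 0, "hand": 0}
    - {"x": 0.086, "y": -0.207, "z": 0.037, "ax": 0.001, "ay": 0.007, "az": 0, "hand": 0}
    - {"x": 0.086, "y": -0.207, "z": 0.037, "ax": 0.001, "ay": 0.007, "az": 0, "hand": 0}
    - {"x": 0.086, "y": -0.207, "z": 0.037, "ax": 0.001, "ay": 0.007, "az": 0, "hand": 0}
    - {"x": 0.09, "y": -0.207, "z": 0.07, "ax": 0.001, "ay": 0.007, "az": 0, "hand": 0}
    - {"x": 0.096, "y": -0.207, "z": 0.089, "ax": 0.001, "ay": 0.007, "az": 0, "hand": 0}
    - {"x": 0.096, "y": -0.207, "z": 0.089, "ax": 0.001, "ay": 0.007, "az": 0, "hand": 0}

```text
clock: 9.85
tcp_pos: [0.5587, 0.2262, 0.0256]
orientation: [0.0, 1.0, -0.01, -0.001]
wrist_force: [1.0, -0.5, 0.7]
finger_gap: 0.0
```

```bash
python3 snap.py j side
python3 - <<'E'
from go import *
rows([(-40,4,28),(-30,4,28),(-22,4,28)])
E
```

```text
9.85 [0.5587 0.2262 0.0256] [ 4.000e-04  9.999e-01 -1.000e-02 -1.000e-03] [ 1.  -0.5  0.7]
side tcp px [229.1 230.5]
now 9.9 [0.5582 0.2258 0.0265] turn [ 0.001  0.002 -0.002]
(-40, 4, 28) [0.0109, 0.0009, -0.0016]
(-30, 4, 28) [0.0209, 0.0009, -0.0016]
(-22, 4, 28) [0.0289, 0.0008, -0.0016]
```

View pics/side_j.png

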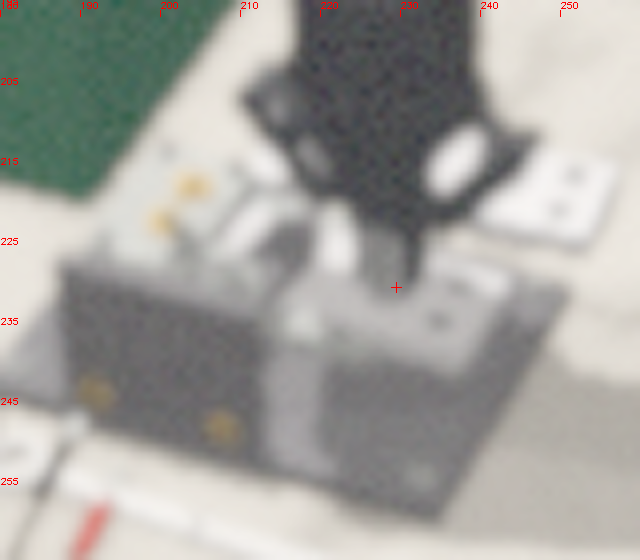

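carry_out:
  plan:
    - {"x": 0.008, "y": 0.001, "z": -0.002, "ax": 0, "ay": 0, "az": 0, "hand": 0}
    - {"x": 0.014, "y": 0.001, "z": -0.002, "ax": 0, "ay": 0, "az": 0, "hand": 0}
    - {"x": 0.02, "y": 0.001, "z": -0.002, "ax": 0, "ay": 0, "az": 0, "hand": 0}
    - {"x": 0.026, "y": 0.001, "z": -0.002, "ax": 0, "ay": 0, "az": 0, "hand": 0}
    - {"x": 0.029, "y": 0.001, "z": -0.002, "ax": 0, "ay": 0, "az": 0, "hand": 0}

```text
clock: 10.32
tcp_pos: [0.5851, 0.2235, 0.028]
orientation: [0.001, 1.0, -0.01, -0.004]
wrist_force: [-11.5, -1.6, 7.8]
finger_gap: -0.0004
```

carry_out:
  plan:
    - {"x": 0.004, "y": 0, "z": 0, "ax": 0, "ay": 0, "az": 0, "hand": 0}
    - {"x": 0.007, "y": 0, "z": 0, "ax": 0, "ay": 0, "az": 0, "hand": 0}
    - {"x": 0.007, "y": 0, "z": 0, "ax": 0, "ay": 0, "az": 0, "hand": 0}

```text
clock: 10.57
tcp_pos: [0.5857, 0.2232, 0.0277]
orientation: [0.001, 1.0, -0.01, -0.01]
wrist_force: [-17.9, -0.0, 14.9]
finger_gap: 0.0001
```

```bash
python3 snap.py k side
```

```text
10.5667 [0.5857 0.2232 0.0277] [ 0.0012  0.9999 -0.01   -0.0103] [-17.9  -0.   14.9]
side tcp px [221.6 227.5]
```

View pics/side_k.png

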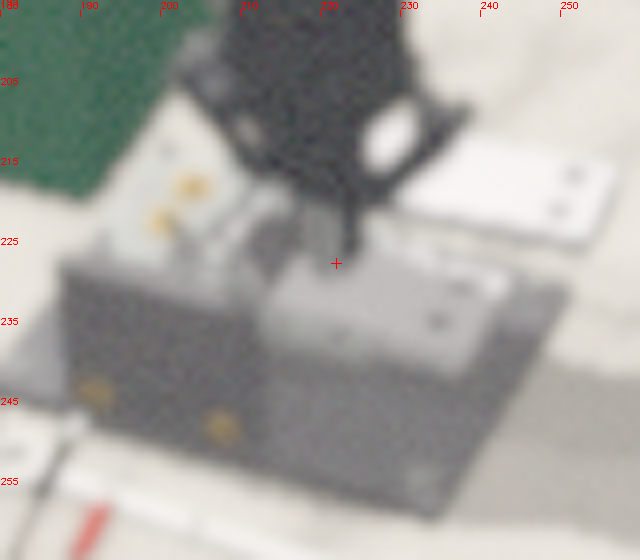

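carry_out:
  plan:
    - {"x": -0.001, "y": 0, "z": 0, "ax": 0, "ay": 0, "az": 0, "hand": 0}
    - {"x": -0.002, "y": 0, "z": 0, "ax": 0, "ay": 0, "az": 0, "hand": 0}
    - {"x": -0.004, "y": 0, "z": 0, "ax": 0, "ay": 0, "az": 0, "hand": 0}
    - {"x": -0.007, "y": 0, "z": 0, "ax": 0, "ay": 0, "az": 0, "hand": 0}
    - {"x": -0.012, "y": 0, "z": 0, "ax": 0, "ay": 0, "az": 0, "hand": 0}
    - {"x": -0.02, "y": 0, "z": 0, "ax": 0, "ay": 0, "az": 0, "hand": 0}

```text
clock: 11.12
tcp_pos: [0.5663, 0.2235, 0.0282]
orientation: [0.001, 1.0, -0.01, -0.009]
wrist_force: [-0.5, -0.3, 0.2]
finger_gap: -0.0003
```

```bash
python3 snap.py l side
```

```text
11.1167 [0.5663 0.2235 0.0282] [ 0.0011  0.9999 -0.0102 -0.0095] [-0.5 -0.3  0.2]
side tcp px [227.2 228.8]
```

View pics/side_l.png

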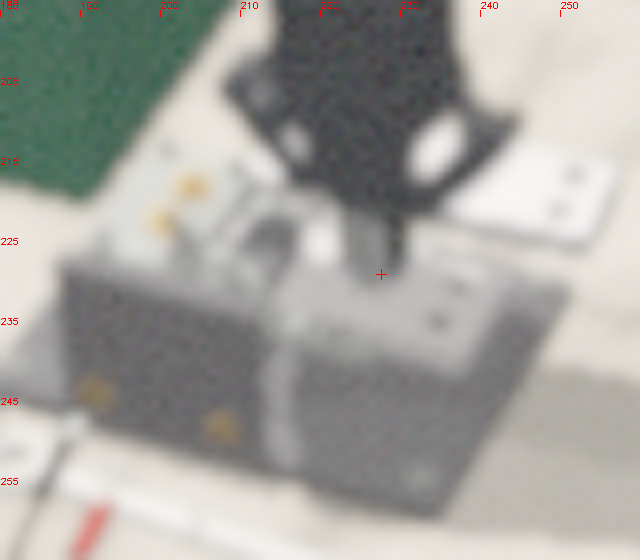

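carry_out:
  plan:
    - {"x": -0.02, "y": 0.02, "z": -0.04, "ax": 0, "ay": 0.018, "az": 0, "hand": 0}
    - {"x": -0.04, "y": 0.04, "z": -0.08, "ax": 0, "ay": 0.018, "az": 0, "hand": 0}
    - {"x": -0.1, "y": 0.2, "z": -0.08, "ax": 0, "ay": 0.018, "az": 0, "hand": 0}
    - {"x": -0.1, "y": 0.2, "z": -0.08, "ax": 0, "ay": 0.018, "az": 0, "hand": 0}
    - {"x": -0.1, "y": 0.2, "z": -0.08, "ax": 0, "ay": 0.018, "az": 0, "hand": 0}
    - {"x": -0.1, "y": 0.2, "z": -0.08, "ax": 0, "ay": 0.018, "az": 0, "hand": 0}
    - {"x": -0.1, "y": 0.2, "z": -0.08, "ax": 0, "ay": 0.018, "az": 0, "hand": 0}

```text
clock: 11.75
tcp_pos: [0.4588, 0.0225, 0.1111]
orientation: [0.002, 1.0, -0.011, -0.002]
wrist_force: [-0.1, -0.3, -0.3]
finger_gap: -0.0
```

```bash
python3 snap.py m; python3 ov.py m 0 42 .62
```

```text
11.75 [0.4588 0.0225 0.1111] [ 0.0022  0.9999 -0.0114 -0.0025] [-0.1 -0.3 -0.3]
top tcp px [294.9 209.5]
side tcp px [279.1 180.5]
```

View pics/top_m_ov.png

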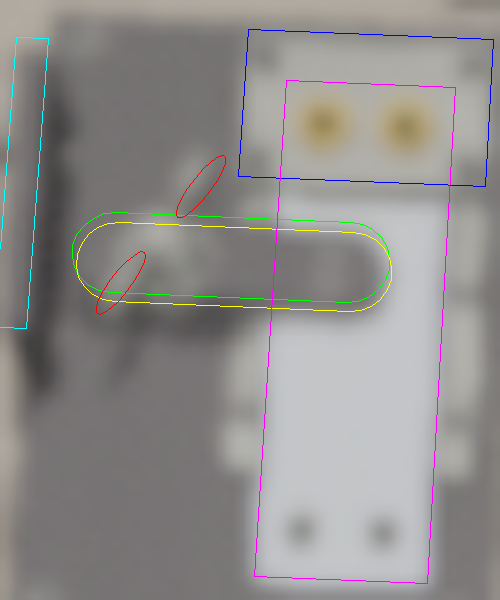

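View pics/side_m_ov.png

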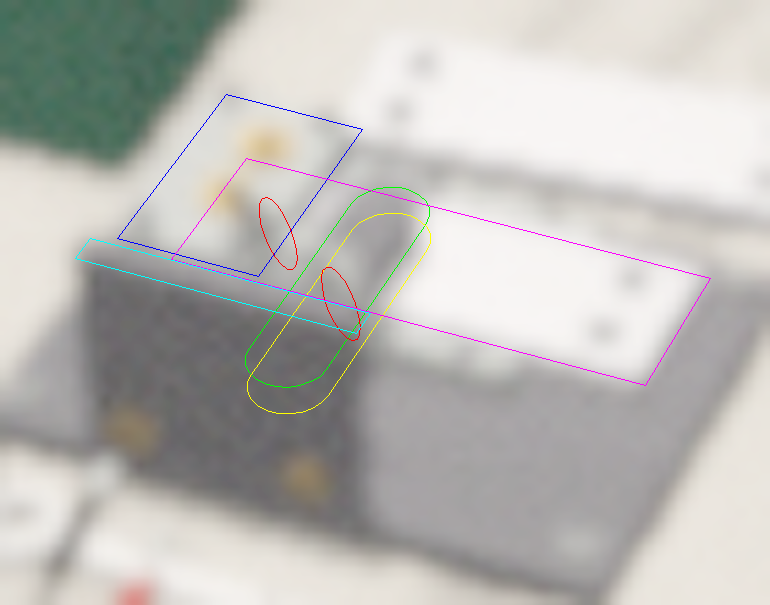

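Run:
```python
import cv2,numpy as np
from h import *
a=cv2.imread("pics/top_m_raw.png")[142:178,192:222].astype(float)
a=np.clip((a-30)/110,0,1)**.8*255
cv2.imwrite("pics/nutz.png",cv2.resize(a.astype(np.uint8),None,fx=16,fy=16,interpolation=cv2.INTER_CUBIC))
q=[.609,.220,-.018]
for z in (45,62,70): print(z,((proj("top",jw(q,[(0,54,z)]))-[192,142]+.5)*16).round())
a=cv2.imread("pics/side_m_raw.png")[205:250,185:235]
a=np.clip((a.astype(float)-30)/170,0,1)**.8*255
cv2.imwrite("pics/nutzs.png",cv2.resize(a.astype(np.uint8),None,fx=15,fy=13,interpolation=cv2.INTER_CUBIC))
```

```text
45 [[237. 292.]]
62 [[227. 265.]]
70 [[222. 253.]]
```

View pics/nutz.png

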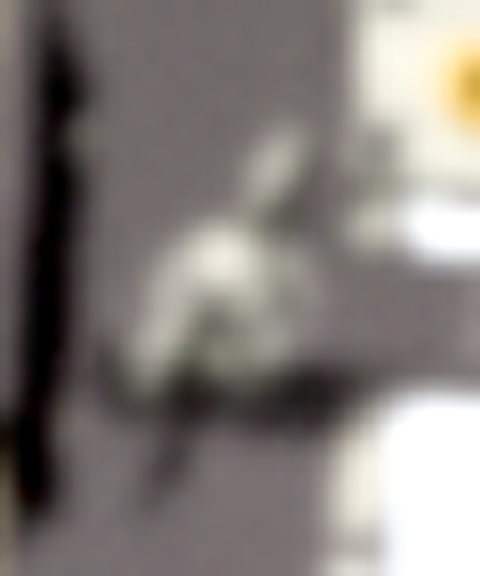

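View pics/nutzs.png

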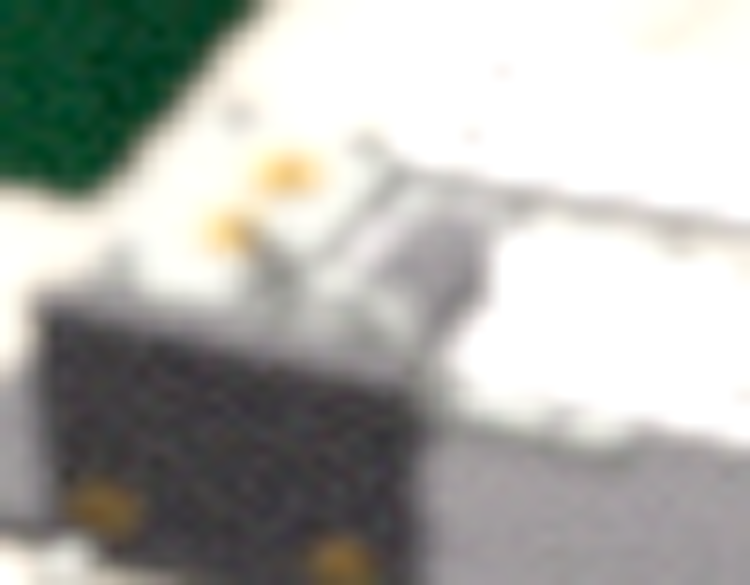

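```bash
cat > nut.py <<'E'
from go import *
def C(ph,r=23,h=11,sy=55):
    p=np.radians(ph);u=np.array([np.cos(p),-np.sin(p)]);m=np.array([-np.sin(p),-np.cos(p)])
    s=2.5+h*(abs(np.sin(p))+abs(np.cos(p)));c=r*u-s*m
    return c[0],c[1]+sy
def P(ph,z,**k): x,y=C(ph,**k); return (round(x,1),round(y,1),z)
E
python3 - <<'E'
from nut import *
a=P(8,50)
rows([(-40,-40,100),(a[0],a[1],100),a])
E
```

```text
now 11.85 [0.4603 0.0238 0.1112] turn [ 0.003  0.004 -0.006]
(-40, -40, 100) [0.1042, -0.1595, 0.0103]
(np.float64(24.9), np.float64(66.6), 100) [0.1685, -0.2664, 0.0097]
(np.float64(24.9), np.float64(66.6), 50) [0.1687, -0.2666, 0.0597]
```

carry_out:
  plan:
    - {"x": 0.169, "y": -0.266, "z": 0.01, "ax": 0.003, "ay": 0.004, "az": -0.006, "hand": 0}
    - {"x": 0.169, "y": -0.266, "z": 0.01, "ax": 0.003, "ay": 0.004, "az": -0.006, "hand": 0}
    - {"x": 0.169, "y": -0.266, "z": 0.01, "ax": 0.003, "ay": 0.004, "az": -0.006, "hand": 0}
    - {"x": 0.169, "y": -0.266, "z": 0.01, "ax": 0.003, "ay": 0.004, "az": -0.006, "hand": 0}
    - {"x": 0.169, "y": -0.266, "z": 0.01, "ax": 0.003, "ay": 0.004, "az": -0.006, "hand": 0}
    - {"x": 0.169, "y": -0.266, "z": 0.01, "ax": 0.003, "ay": 0.004, "az": -0.006, "hand": 0}
    - {"x": 0.169, "y": -0.266, "z": 0.01, "ax": 0.003, "ay": 0.004, "az": -0.006, "hand": 0}
    - {"x": 0.169, "y": -0.266, "z": 0.01, "ax": 0.003, "ay": 0.004, "az": -0.006, "hand": 0}
    - {"x": 0.169, "y": -0.266, "z": 0.01, "ax": 0.003, "ay": 0.004, "az": -0.006, "hand": 0}
    - {"x": 0.169, "y": -0.266, "z": 0.01, "ax": 0.003, "ay": 0.004, "az": -0.006, "hand": 0}

```text
clock: 12.68
tcp_pos: [0.6351, 0.2882, 0.0983]
orientation: [0.0, 1.0, -0.007, -0.0]
wrist_force: [-0.8, -0.7, -0.4]
finger_gap: -0.0002
```

```bash
python3 snap.py n
python3 - <<'E'
from nut import *
rows([P(8,75),P(8,50)])
E
```

```text
12.6833 [0.6351 0.2882 0.0983] [ 2.0e-04  1.0e+00 -7.3e-03 -3.0e-04] [-0.8 -0.7 -0.4]
top tcp px [199.6 145.6]
side tcp px [197.6 219.2]
now 12.7833 [0.6345 0.286  0.099 ] turn [0.001 0.001 0.001]
(np.float64(24.9), np.float64(66.6), 75) [0.0006, -0.0002, 0.024]
(np.float64(24.9), np.float64(66.6), 50) [0.0006, -0.0002, 0.049]
```

View pics/side_n.png

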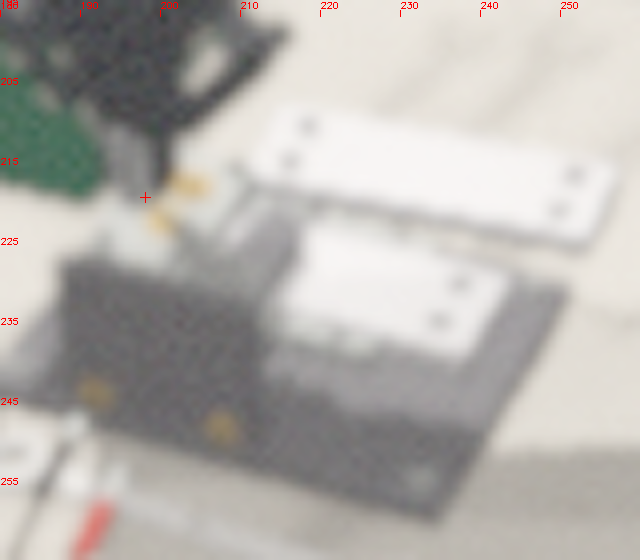

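View pics/top_n.png

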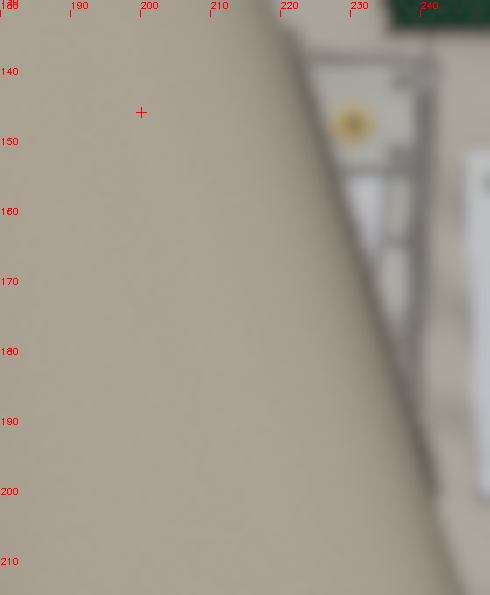

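carry_out:
  plan:
    - {"x": 0.001, "y": 0, "z": 0.02, "ax": 0, "ay": 0, "az": 0, "hand": 0}
    - {"x": 0.001, "y": 0, "z": 0.035, "ax": 0, "ay": 0, "az": 0, "hand": 0}
    - {"x": 0.001, "y": 0, "z": 0.048, "ax": 0, "ay": 0, "az": 0, "hand": 0}
    - {"x": 0.001, "y": 0, "z": 0.048, "ax": 0, "ay": 0, "az": 0, "hand": 0}

```text
clock: 13.12
tcp_pos: [0.6329, 0.2841, 0.0483]
orientation: [0.001, 1.0, -0.009, -0.003]
wrist_force: [0.2, -1.2, -1.0]
finger_gap: -0.0002
```

Run:
```python
from nut import *
rows([P(p,50) for p in (20,32,45,60,75,90,105,120,135,150)])
```

```text
now 13.1167 [0.6329 0.2841 0.0483] turn [ 0.003  0.006 -0.   ]
(np.float64(27.3), np.float64(62.7), 50) [0.0045, 0.0018, -0.0017]
(np.float64(28.9), np.float64(57.8), 50) [0.0061, 0.0067, -0.0017]
(np.float64(29.0), np.float64(51.5), 50) [0.0062, 0.013, -0.0017]
(np.float64(26.7), np.float64(43.8), 50) [0.0039, 0.0207, -0.0017]
(np.float64(21.4), np.float64(36.9), 50) [-0.0014, 0.0276, -0.0016]
(np.float64(13.5), np.float64(32.0), 50) [-0.0093, 0.0325, -0.0016]
(np.float64(9.5), np.float64(28.6), 50) [-0.0133, 0.0359, -0.0015]
(np.float64(3.7), np.float64(26.3), 50) [-0.0191, 0.0382, -0.0015]
(np.float64(-3.5), np.float64(26.0), 50) [-0.0263, 0.0385, -0.0015]
(np.float64(-11.2), np.float64(28.3), 50) [-0.034, 0.0362, -0.0014]
```

carry_out:
  plan:
    - {"x": 0.0045, "y": 0.002, "z": -0.002, "ax": 0.003, "ay": 0.006, "az": 0, "hand": 0}
    - {"x": 0.006, "y": 0.007, "z": -0.002, "ax": 0.003, "ay": 0.006, "az": 0, "hand": 0}
    - {"x": 0.006, "y": 0.013, "z": -0.002, "ax": 0.003, "ay": 0.006, "az": 0, "hand": 0}
    - {"x": 0.004, "y": 0.021, "z": -0.002, "ax": 0.003, "ay": 0.006, "az": 0, "hand": 0}
    - {"x": -0.0015, "y": 0.0275, "z": -0.002, "ax": 0.003, "ay": 0.006, "az": 0, "hand": 0}
    - {"x": -0.009, "y": 0.0325, "z": -0.002, "ax": 0.003, "ay": 0.006, "az": 0, "hand": 0}
    - {"x": -0.013, "y": 0.036, "z": -0.002, "ax": 0.003, "ay": 0.006, "az": 0, "hand": 0}
    - {"x": -0.013, "y": 0.036, "z": -0.002, "ax": 0.003, "ay": 0.006, "az": 0, "hand": 0}

```text
clock: 13.78
tcp_pos: [0.6185, 0.247, 0.051]
orientation: [0.0, 1.0, -0.01, -0.0]
wrist_force: [0.4, -0.5, 0.0]
finger_gap: 0.0004
```

```bash
python3 snap.py o side
python3 - <<'E'
from nut import *
rows([P(p,50) for p in (120,135,150,165,180,190,200,208)])
E
```

```text
13.7833 [0.6185 0.247  0.051 ] [ 2.0e-04  1.0e+00 -9.7e-03 -1.0e-04] [ 0.4 -0.5  0. ]
side tcp px [208.9 224.1]
now 13.8333 [0.6188 0.2474 0.0509] turn [ 0.     0.    -0.001]
(np.float64(3.7), np.float64(26.3), 50) [-0.0056, 0.0013, 0.0009]
(np.float64(-3.5), np.float64(26.0), 50) [-0.0128, 0.0016, 0.0009]
(np.float64(-11.2), np.float64(28.3), 50) [-0.0205, -0.0007, 0.0009]
(np.float64(-18.1), np.float64(33.6), 50) [-0.0274, -0.006, 0.0009]
(np.float64(-23.0), np.float64(41.5), 50) [-0.0323, -0.0139, 0.0009]
(np.float64(-25.3), np.float64(44.0), 50) [-0.0346, -0.0164, 0.0009]
(np.float64(-27.3), np.float64(47.3), 50) [-0.0366, -0.0197, 0.0009]
(np.float64(-28.5), np.float64(50.5), 50) [-0.0378, -0.0229, 0.0009]
```

View pics/side_o.png

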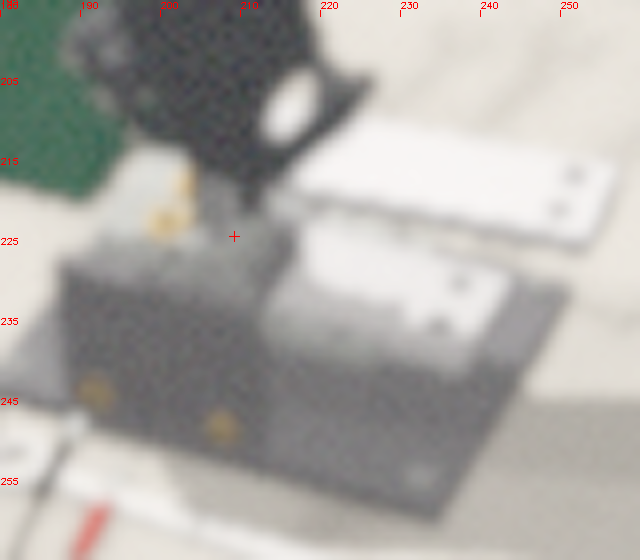

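carry_out:
  plan:
    - {"x": -0.0055, "y": 0.0015, "z": 0.001, "ax": 0, "ay": 0, "az": 0, "hand": 0}
    - {"x": -0.013, "y": 0.0015, "z": 0.001, "ax": 0, "ay": 0, "az": 0, "hand": 0}
    - {"x": -0.0205, "y": -0.0005, "z": 0.001, "ax": 0, "ay": 0, "az": 0, "hand": 0}
    - {"x": -0.0275, "y": -0.006, "z": 0.001, "ax": 0, "ay": 0, "az": 0, "hand": 0}
    - {"x": -0.0325, "y": -0.014, "z": 0.001, "ax": 0, "ay": 0, "az": 0, "hand": 0}
    - {"x": -0.0345, "y": -0.0165, "z": 0.001, "ax": 0, "ay": 0, "az": 0, "hand": 0}
    - {"x": -0.0365, "y": -0.0195, "z": 0.001, "ax": 0, "ay": 0, "az": 0, "hand": 0}
    - {"x": -0.038, "y": -0.023, "z": 0.001, "ax": 0, "ay": 0, "az": 0, "hand": 0}
    - {"x": -0.038, "y": -0.023, "z": 0.001, "ax": 0, "ay": 0, "az": 0, "hand": 0}

```text
clock: 14.58
tcp_pos: [0.5807, 0.2721, 0.0498]
orientation: [-0.0, 1.0, -0.009, -0.0]
wrist_force: [-0.4, -0.2, 0.6]
finger_gap: 0.0
```

Run:
```python
from nut import *
a=P(208,100)
rows([a,(-60,20,100),(-80,-60,100),(-120,-180,100)])
```

```text
now 14.5833 [0.5807 0.2721 0.0498] turn [-0.     0.001 -0.   ]
(np.float64(-28.5), np.float64(50.5), 100) [0.0007, 0.001, -0.0502]
(-60, 20, 100) [-0.0308, 0.0315, -0.0501]
(-80, -60, 100) [-0.0508, 0.1115, -0.0501]
(-120, -180, 100) [-0.0908, 0.2316, -0.0501]
```

carry_out:
  plan:
    - {"x": -0.004, "y": 0.003, "z": 0, "ax": 0, "ay": 0, "az": 0, "hand": 0}
    - {"x": -0.006, "y": 0.003, "z": -0.03, "ax": 0, "ay": 0, "az": 0, "hand": 0}
    - {"x": -0.01, "y": 0.01, "z": -0.055, "ax": 0, "ay": 0, "az": 0, "hand": 0}
    - {"x": -0.1, "y": 0.25, "z": -0.055, "ax": 0, "ay": 0, "az": 0, "hand": 0}
    - {"x": -0.1, "y": 0.25, "z": -0.055, "ax": 0, "ay": 0, "az": 0, "hand": 0}
    - {"x": -0.1, "y": 0.25, "z": -0.055, "ax": 0, "ay": 0, "az": 0, "hand": 0}
    - {"x": -0.1, "y": 0.25, "z": -0.055, "ax": 0, "ay": 0, "az": 0, "hand": 0}
    - {"x": -0.1, "y": 0.25, "z": -0.055, "ax": 0, "ay": 0, "az": 0, "hand": 0}
    - {"x": -0.1, "y": 0.25, "z": -0.055, "ax": 0, "ay": 0, "az": 0, "hand": 0}
    - {"x": -0.1, "y": 0.25, "z": -0.055, "ax": 0, "ay": 0, "az": 0, "hand": 0}

```text
clock: 15.42
tcp_pos: [0.4732, 0.0196, 0.1047]
orientation: [0.001, 1.0, -0.012, -0.001]
wrist_force: [-0.1, -0.1, 1.5]
finger_gap: -0.0003
```

```bash
cat > nz.py <<'E'
import sys
from h import *
k=sys.argv[1]
b=viewer.read_camera("top")[:,:,::-1];cv2.imwrite(f"pics/top_{k}_raw.png",b)
a=b[140:180,190:235].astype(float)
a=np.clip((a-30)/110,0,1)**.8*255
cv2.imwrite(f"pics/nz_{k}.png",cv2.resize(a.astype(np.uint8),None,fx=14,fy=14,interpolation=cv2.INTER_CUBIC))
E
python3 nz.py p
python3 - <<'E'
from nut import *
rows([P(8,100),P(8,50)])
E
```

```text
now 15.4667 [0.4742 0.0207 0.1049] turn [ 0.     0.002 -0.006]
(np.float64(24.9), np.float64(66.6), 100) [0.1546, -0.2692, 0.0046]
(np.float64(24.9), np.float64(66.6), 50) [0.1547, -0.2692, 0.0546]
```

View pics/nz_p.png

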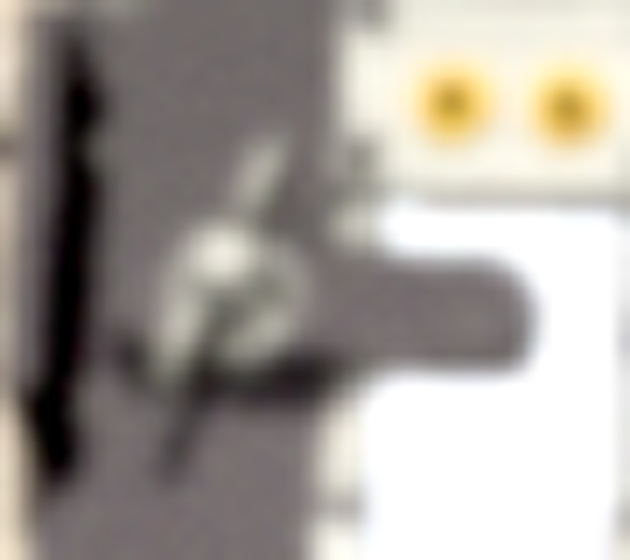

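carry_out:
  plan:
    - {"x": 0.154, "y": -0.269, "z": 0.004, "ax": 0, "ay": 0.002, "az": -0.006, "hand": 0}
    - {"x": 0.154, "y": -0.269, "z": 0.004, "ax": 0, "ay": 0.002, "az": -0.006, "hand": 0}
    - {"x": 0.154, "y": -0.269, "z": 0.004, "ax": 0, "ay": 0.002, "az": -0.006, "hand": 0}
    - {"x": 0.154, "y": -0.269, "z": 0.004, "ax": 0, "ay": 0.002, "az": -0.006, "hand": 0}
    - {"x": 0.154, "y": -0.269, "z": 0.004, "ax": 0, "ay": 0.002, "az": -0.006, "hand": 0}
    - {"x": 0.154, "y": -0.269, "z": 0.004, "ax": 0, "ay": 0.002, "az": -0.006, "hand": 0}
    - {"x": 0.154, "y": -0.269, "z": 0.004, "ax": 0, "ay": 0.002, "az": -0.006, "hand": 0}
    - {"x": 0.154, "y": -0.269, "z": 0.004, "ax": 0, "ay": 0.002, "az": -0.006, "hand": 0}
    - {"x": 0.154, "y": -0.269, "z": 0.004, "ax": 0, "ay": 0.002, "az": -0.006, "hand": 0}
    - {"x": 0.154, "y": -0.269, "z": 0.004, "ax": 0, "ay": 0.002, "az": -0.006, "hand": 0}

```text
clock: 16.3
tcp_pos: [0.6339, 0.2879, 0.0995]
orientation: [0.0, 1.0, -0.007, -0.001]
wrist_force: [-0.2, 0.5, 0.6]
finger_gap: 0.0
```

Run:
```python
from nut import *
rows([P(4,75),P(4,49)]+[P(p,49) for p in (20,32,45,60,75,90,105,120)])
```

```text
now 16.3 [0.6339 0.2879 0.0995] turn [0.    0.001 0.003]
(np.float64(23.9), np.float64(67.6), 75) [0.0003, 0.0007, 0.0245]
(np.float64(23.9), np.float64(67.6), 49) [0.0003, 0.0007, 0.0505]
(np.float64(27.3), np.float64(62.7), 49) [0.0037, 0.0056, 0.0505]
(np.float64(28.9), np.float64(57.8), 49) [0.0053, 0.0105, 0.0505]
(np.float64(29.0), np.float64(51.5), 49) [0.0054, 0.0168, 0.0505]
(np.float64(26.7), np.float64(43.8), 49) [0.003, 0.0245, 0.0505]
(np.float64(21.4), np.float64(36.9), 49) [-0.0023, 0.0314, 0.0505]
(np.float64(13.5), np.float64(32.0), 49) [-0.0102, 0.0362, 0.0505]
(np.float64(9.5), np.float64(28.6), 49) [-0.0142, 0.0396, 0.0505]
(np.float64(3.7), np.float64(26.3), 49) [-0.02, 0.0419, 0.0505]
```

carry_out:
  plan:
    - {"x": 0.001, "y": 0.001, "z": 0.02, "ax": 0, "ay": 0.001, "az": 0, "hand": 0}
    - {"x": 0.001, "y": 0.001, "z": 0.04, "ax": 0, "ay": 0.001, "az": 0, "hand": 0}
    - {"x": 0.001, "y": 0.001, "z": 0.05, "ax": 0, "ay": 0.001, "az": 0, "hand": 0}
    - {"x": 0.001, "y": 0.001, "z": 0.05, "ax": 0, "ay": 0.001, "az": 0, "hand": 0}
    - {"x": 0.004, "y": 0.0055, "z": 0.05, "ax": 0, "ay": 0.001, "az": 0, "hand": 0}
    - {"x": 0.0055, "y": 0.0105, "z": 0.05, "ax": 0, "ay": 0.001, "az": 0, "hand": 0}
    - {"x": 0.0055, "y": 0.017, "z": 0.05, "ax": 0, "ay": 0.001, "az": 0, "hand": 0}
    - {"x": 0.003, "y": 0.0245, "z": 0.05, "ax": 0, "ay": 0.001, "az": 0, "hand": 0}
    - {"x": -0.0025, "y": 0.0315, "z": 0.05, "ax": 0, "ay": 0.001, "az": 0, "hand": 0}
    - {"x": -0.01, "y": 0.036, "z": 0.05, "ax": 0, "ay": 0.001, "az": 0, "hand": 0}
    - {"x": -0.014, "y": 0.0395, "z": 0.05, "ax": 0, "ay": 0.001, "az": 0, "hand": 0}
    - {"x": -0.02, "y": 0.042, "z": 0.05, "ax": 0, "ay": 0.001, "az": 0, "hand": 0}

```text
clock: 17.3
tcp_pos: [0.614, 0.2451, 0.0505]
orientation: [0.0, 1.0, -0.008, 0.001]
wrist_force: [3.2, -0.6, -0.7]
finger_gap: 0.0002
```

Run:
```python
from nut import *
rows([P(p,48) for p in (135,150,165,180,190,200,210,217)])
```

```text
now 17.3 [0.614  0.2451 0.0505] turn [ 0.    -0.002  0.002]
(np.float64(-3.5), np.float64(26.0), 48) [-0.0081, -0.0008, 0.0025]
(np.float64(-11.2), np.float64(28.3), 48) [-0.0158, -0.0031, 0.0025]
(np.float64(-18.1), np.float64(33.6), 48) [-0.0227, -0.0085, 0.0025]
(np.float64(-23.0), np.float64(41.5), 48) [-0.0275, -0.0164, 0.0024]
(np.float64(-25.3), np.float64(44.0), 48) [-0.0298, -0.0189, 0.0024]
(np.float64(-27.3), np.float64(47.3), 48) [-0.0318, -0.0222, 0.0024]
(np.float64(-28.7), np.float64(51.3), 48) [-0.0332, -0.0262, 0.0024]
(np.float64(-29.1), np.float64(54.5), 48) [-0.0336, -0.0294, 0.0024]
```

carry_out:
  plan:
    - {"x": -0.008, "y": -0.001, "z": 0.0025, "ax": 0, "ay": 0, "az": 0, "hand": 0}
    - {"x": -0.016, "y": -0.003, "z": 0.0025, "ax": 0, "ay": 0, "az": 0, "hand": 0}
    - {"x": -0.0225, "y": -0.0085, "z": 0.0025, "ax": 0, "ay": 0, "az": 0, "hand": 0}
    - {"x": -0.0275, "y": -0.0165, "z": 0.0025, "ax": 0, "ay": 0, "az": 0, "hand": 0}
    - {"x": -0.03, "y": -0.019, "z": 0.0025, "ax": 0, "ay": 0, "az": 0, "hand": 0}
    - {"x": -0.032, "y": -0.022, "z": 0.0025, "ax": 0, "ay": 0, "az": 0, "hand": 0}
    - {"x": -0.033, "y": -0.026, "z": 0.0025, "ax": 0, "ay": 0, "az": 0, "hand": 0}
    - {"x": -0.0335, "y": -0.0295, "z": 0.0025, "ax": 0, "ay": 0, "az": 0, "hand": 0}
    - {"x": -0.0335, "y": -0.0295, "z": 0.0025, "ax": 0, "ay": 0, "az": 0, "hand": 0}
    - {"x": -0.037, "y": -0.0265, "z": 0.0025, "ax": 0, "ay": 0, "az": 0, "hand": 0}
    - {"x": -0.04, "y": -0.025, "z": -0.03, "ax": 0, "ay": 0, "az": 0, "hand": 0}
    - {"x": -0.04, "y": -0.025, "z": -0.055, "ax": 0, "ay": 0, "az": 0, "hand": 0}

```text
clock: 18.3
tcp_pos: [0.5722, 0.2701, 0.1047]
orientation: [0.001, 1.0, -0.008, -0.001]
wrist_force: [0.6, 0.5, 0.9]
finger_gap: -0.0
```

```bash
python3 snap.py r side;  python3 - <<'E'
from nut import *
rows([P(4,102),(-100,-180,104)])
E
```

```text
18.3 [0.5722 0.2701 0.1047] [ 7.0e-04  1.0e+00 -8.1e-03 -1.1e-03] [0.6 0.5 0.9]
side tcp px [219.  218.6]
now 18.35 [0.5761 0.2714 0.1115] turn [-0.002 -0.008  0.002]
(np.float64(23.9), np.float64(67.6), 102) [0.0576, -0.0167, 0.0099]
(-100, -180, 104) [-0.0667, 0.2307, 0.0065]
```

View pics/side_r.png

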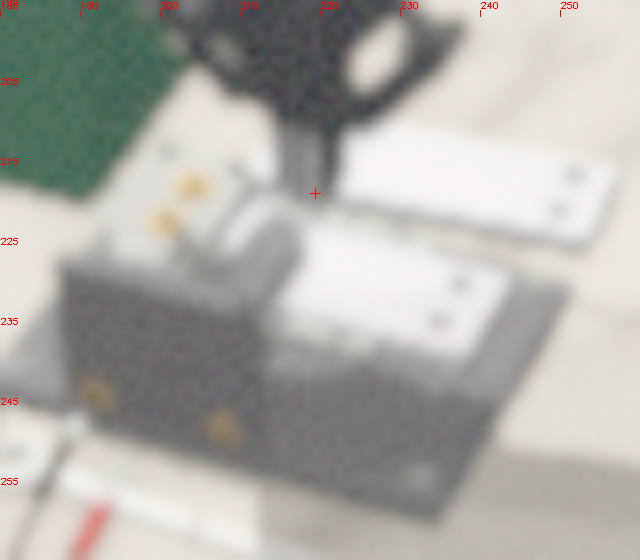

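carry_out:
  plan:
    - {"x": 0.03, "y": -0.009, "z": 0.008, "ax": 0, "ay": -0.008, "az": 0, "hand": 0}
    - {"x": 0.0575, "y": -0.0165, "z": 0.01, "ax": 0, "ay": -0.008, "az": 0, "hand": 0}
    - {"x": 0.0575, "y": -0.0165, "z": 0.01, "ax": 0, "ay": -0.008, "az": 0, "hand": 0}
    - {"x": 0.0575, "y": -0.0165, "z": 0.01, "ax": 0, "ay": -0.008, "az": 0, "hand": 0}

```text
clock: 18.68
tcp_pos: [0.6347, 0.2868, 0.1008]
orientation: [-0.001, 1.0, -0.008, -0.0]
wrist_force: [0.2, -0.2, 0.4]
finger_gap: 0.0001
```

Run:
```python
from nut import *
rows([P(4,75),P(4,47)]+[P(p,47) for p in (20,32,45,60,75,90,105,120)])
```

```text
now 18.6833 [0.6347 0.2868 0.1008] turn [-0.002  0.001  0.001]
(np.float64(23.9), np.float64(67.6), 75) [-0.0005, -0.0003, 0.0258]
(np.float64(23.9), np.float64(67.6), 47) [-0.0005, -0.0002, 0.0538]
(np.float64(27.3), np.float64(62.7), 47) [0.0029, 0.0047, 0.0538]
(np.float64(28.9), np.float64(57.8), 47) [0.0045, 0.0096, 0.0538]
(np.float64(29.0), np.float64(51.5), 47) [0.0046, 0.0159, 0.0538]
(np.float64(26.7), np.float64(43.8), 47) [0.0023, 0.0236, 0.0538]
(np.float64(21.4), np.float64(36.9), 47) [-0.003, 0.0305, 0.0538]
(np.float64(13.5), np.float64(32.0), 47) [-0.011, 0.0353, 0.0538]
(np.float64(9.5), np.float64(28.6), 47) [-0.015, 0.0387, 0.0538]
(np.float64(3.7), np.float64(26.3), 47) [-0.0208, 0.041, 0.0538]
```

carry_out:
  plan:
    - {"x": -0.0005, "y": 0, "z": 0.02, "ax": -0.002, "ay": 0.001, "az": 0, "hand": 0}
    - {"x": -0.0005, "y": 0, "z": 0.04, "ax": -0.002, "ay": 0.001, "az": 0, "hand": 0}
    - {"x": -0.0005, "y": 0, "z": 0.0535, "ax": -0.002, "ay": 0.001, "az": 0, "hand": 0}
    - {"x": -0.0005, "y": 0, "z": 0.0535, "ax": -0.002, "ay": 0.001, "az": 0, "hand": 0}
    - {"x": 0.003, "y": 0.0045, "z": 0.0535, "ax": -0.002, "ay": 0.001, "az": 0, "hand": 0}
    - {"x": 0.0045, "y": 0.0095, "z": 0.0535, "ax": -0.002, "ay": 0.001, "az": 0, "hand": 0}
    - {"x": 0.0045, "y": 0.016, "z": 0.0535, "ax": -0.002, "ay": 0.001, "az": 0, "hand": 0}
    - {"x": 0.0025, "y": 0.0235, "z": 0.0535, "ax": -0.002, "ay": 0.001, "az": 0, "hand": 0}
    - {"x": -0.003, "y": 0.0305, "z": 0.0535, "ax": -0.002, "ay": 0.001, "az": 0, "hand": 0}
    - {"x": -0.011, "y": 0.0355, "z": 0.0535, "ax": -0.002, "ay": 0.001, "az": 0, "hand": 0}
    - {"x": -0.015, "y": 0.0385, "z": 0.0535, "ax": -0.002, "ay": 0.001, "az": 0, "hand": 0}
    - {"x": -0.021, "y": 0.041, "z": 0.0535, "ax": -0.002, "ay": 0.001, "az": 0, "hand": 0}

```text
clock: 19.68
tcp_pos: [0.6136, 0.2454, 0.0482]
orientation: [-0.0, 1.0, -0.009, 0.001]
wrist_force: [1.5, 0.9, 0.5]
finger_gap: -0.0001
```

Run:
```python
from nut import *
rows([P(p,46) for p in (135,150,165,180,190,200,210)])
```

```text
now 19.6833 [0.6136 0.2454 0.0482] turn [-0.    -0.002  0.   ]
(np.float64(-3.5), np.float64(26.0), 46) [-0.0077, -0.0005, 0.0022]
(np.float64(-11.2), np.float64(28.3), 46) [-0.0154, -0.0028, 0.0022]
(np.float64(-18.1), np.float64(33.6), 46) [-0.0223, -0.0081, 0.0022]
(np.float64(-23.0), np.float64(41.5), 46) [-0.0272, -0.0161, 0.0022]
(np.float64(-25.3), np.float64(44.0), 46) [-0.0295, -0.0186, 0.0022]
(np.float64(-27.3), np.float64(47.3), 46) [-0.0315, -0.0219, 0.0022]
(np.float64(-28.7), np.float64(51.3), 46) [-0.0329, -0.0259, 0.0022]
```

Finish this stroke, then retreat for a look.

carry_out:
  plan:
    - {"x": -0.0075, "y": -0.0005, "z": 0.002, "ax": 0, "ay": 0, "az": 0, "hand": 0}
    - {"x": -0.0155, "y": -0.003, "z": 0.002, "ax": 0, "ay": 0, "az": 0, "hand": 0}
    - {"x": -0.0225, "y": -0.008, "z": 0.002, "ax": 0, "ay": 0, "az": 0, "hand": 0}
    - {"x": -0.027, "y": -0.016, "z": 0.002, "ax": 0, "ay": 0, "az": 0, "hand": 0}
    - {"x": -0.0295, "y": -0.0185, "z": 0.002, "ax": 0, "ay": 0, "az": 0, "hand": 0}
    - {"x": -0.0315, "y": -0.022, "z": 0.002, "ax": 0, "ay": 0, "az": 0, "hand": 0}
    - {"x": -0.033, "y": -0.026, "z": 0.002, "ax": 0, "ay": 0, "az": 0, "hand": 0}
    - {"x": -0.033, "y": -0.026, "z": 0.002, "ax": 0, "ay": 0, "az": 0, "hand": 0}
    - {"x": -0.036, "y": -0.024, "z": 0.002, "ax": 0, "ay": 0, "az": 0, "hand": 0}
    - {"x": -0.04, "y": -0.022, "z": -0.03, "ax": 0, "ay": 0, "az": 0, "hand": 0}
    - {"x": -0.045, "y": -0.01, "z": -0.055, "ax": 0, "ay": 0, "az": 0, "hand": 0}
    - {"x": -0.06, "y": 0.02, "z": -0.055, "ax": 0, "ay": 0, "az": 0, "hand": 0}

```text
clock: 20.68
tcp_pos: [0.5579, 0.2294, 0.1083]
orientation: [-0.002, 1.0, -0.007, 0.006]
wrist_force: [3.1, -0.4, 2.1]
finger_gap: 0.0
```

carry_out:
  plan:
    - {"x": -0.08, "y": 0.21, "z": 0, "ax": 0, "ay": 0, "az": 0, "hand": 0}
    - {"x": -0.08, "y": 0.21, "z": 0, "ax": 0, "ay": 0, "az": 0, "hand": 0}
    - {"x": -0.08, "y": 0.21, "z": 0, "ax": 0, "ay": 0, "az": 0, "hand": 0}
    - {"x": -0.08, "y": 0.21, "z": 0, "ax": 0, "ay": 0, "az": 0, "hand": 0}
    - {"x": -0.08, "y": 0.21, "z": 0, "ax": 0, "ay": 0, "az": 0, "hand": 0}
    - {"x": -0.08, "y": 0.21, "z": 0, "ax": 0, "ay": 0, "az": 0, "hand": 0}

```text
clock: 21.18
tcp_pos: [0.4724, 0.0169, 0.1063]
orientation: [-0.002, 1.0, -0.009, 0.006]
wrist_force: [-0.1, 0.2, -0.4]
finger_gap: -0.0001
```

```bash
python3 nz.py t
python3 - <<'E'
from nut import *
rows([P(4,100)])
E
```

```text
now 21.2333 [0.4728 0.0168 0.1064] turn [-0.004 -0.011 -0.002]
(np.float64(23.9), np.float64(67.6), 100) [0.1559, -0.2734, 0.0091]
```

View pics/nz_t.png

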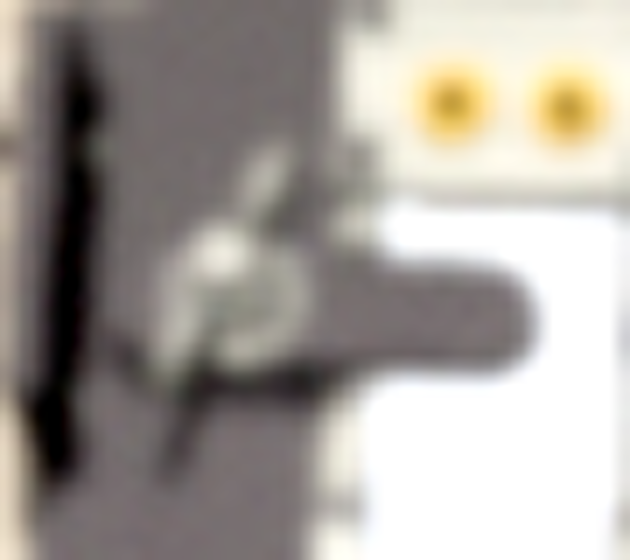

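carry_out:
  plan:
    - {"x": 0.156, "y": -0.273, "z": 0.009, "ax": -0.004, "ay": -0.011, "az": -0.002, "hand": 0}
    - {"x": 0.156, "y": -0.273, "z": 0.009, "ax": -0.004, "ay": -0.011, "az": -0.002, "hand": 0}
    - {"x": 0.156, "y": -0.273, "z": 0.009, "ax": -0.004, "ay": -0.011, "az": -0.002, "hand": 0}
    - {"x": 0.156, "y": -0.273, "z": 0.009, "ax": -0.004, "ay": -0.011, "az": -0.002, "hand": 0}
    - {"x": 0.156, "y": -0.273, "z": 0.009, "ax": -0.004, "ay": -0.011, "az": -0.002, "hand": 0}
    - {"x": 0.156, "y": -0.273, "z": 0.009, "ax": -0.004, "ay": -0.011, "az": -0.002, "hand": 0}
    - {"x": 0.156, "y": -0.273, "z": 0.009, "ax": -0.004, "ay": -0.011, "az": -0.002, "hand": 0}
    - {"x": 0.156, "y": -0.273, "z": 0.009, "ax": -0.004, "ay": -0.011, "az": -0.002, "hand": 0}
    - {"x": 0.156, "y": -0.273, "z": 0.009, "ax": -0.004, "ay": -0.011, "az": -0.002, "hand": 0}
    - {"x": 0.156, "y": -0.273, "z": 0.009, "ax": -0.004, "ay": -0.011, "az": -0.002, "hand": 0}
    - {"x": 0.156, "y": -0.273, "z": 0.009, "ax": -0.004, "ay": -0.011, "az": -0.002, "hand": 0}

```text
clock: 22.15
tcp_pos: [0.6333, 0.2867, 0.0995]
orientation: [0.0, 1.0, -0.009, -0.001]
wrist_force: [-1.0, 0.0, -0.5]
finger_gap: -0.0002
```

Run:
```python
from nut import *
rows([P(4,44)]+[P(p,44) for p in (20,32,45,60,75,85)])
```

```text
now 22.15 [0.6333 0.2867 0.0995] turn [0.001 0.001 0.001]
(np.float64(23.9), np.float64(67.6), 44) [0.0008, -0.0005, 0.0555]
(np.float64(27.3), np.float64(62.7), 44) [0.0042, 0.0044, 0.0555]
(np.float64(28.9), np.float64(57.8), 44) [0.0058, 0.0093, 0.0555]
(np.float64(29.0), np.float64(51.5), 44) [0.0059, 0.0156, 0.0555]
(np.float64(26.7), np.float64(43.8), 44) [0.0036, 0.0233, 0.0556]
(np.float64(21.4), np.float64(36.9), 44) [-0.0017, 0.0302, 0.0556]
(np.float64(16.4), np.float64(33.3), 44) [-0.0067, 0.0338, 0.0556]
```

carry_out:
  plan:
    - {"x": 0.001, "y": 0, "z": 0.02, "ax": 0.001, "ay": 0.001, "az": 0, "hand": 0}
    - {"x": 0.001, "y": 0, "z": 0.04, "ax": 0.001, "ay": 0.001, "az": 0, "hand": 0}
    - {"x": 0.001, "y": 0, "z": 0.053, "ax": 0.001, "ay": 0.001, "az": 0, "hand": 0}
    - {"x": 0.001, "y": 0, "z": 0.053, "ax": 0.001, "ay": 0.001, "az": 0, "hand": 0}
    - {"x": 0.004, "y": 0.0045, "z": 0.053, "ax": 0.001, "ay": 0.001, "az": 0, "hand": 0}
    - {"x": 0.006, "y": 0.0095, "z": 0.053, "ax": 0.001, "ay": 0.001, "az": 0, "hand": 0}
    - {"x": 0.006, "y": 0.0155, "z": 0.053, "ax": 0.001, "ay": 0.001, "az": 0, "hand": 0}
    - {"x": 0.0035, "y": 0.0235, "z": 0.053, "ax": 0.001, "ay": 0.001, "az": 0, "hand": 0}
    - {"x": -0.0015, "y": 0.03, "z": 0.053, "ax": 0.001, "ay": 0.001, "az": 0, "hand": 0}
    - {"x": -0.0065, "y": 0.034, "z": 0.053, "ax": 0.001, "ay": 0.001, "az": 0, "hand": 0}

```text
clock: 22.98
tcp_pos: [0.6264, 0.2515, 0.0473]
orientation: [-0.0, 1.0, -0.009, 0.001]
wrist_force: [1.5, 1.5, 0.0]
finger_gap: 0.0005
```

Run:
```python
from nut import *
rows([P(p,46) for p in (100,110,120,130,140,150)])
```

```text
now 22.9833 [0.6264 0.2515 0.0473] turn [-0.    -0.001 -0.   ]
(np.float64(11.0), np.float64(29.7), 46) [-0.0058, 0.0021, 0.0013]
(np.float64(7.7), np.float64(27.7), 46) [-0.0091, 0.0041, 0.0013]
(np.float64(3.7), np.float64(26.3), 46) [-0.0131, 0.0055, 0.0013]
(np.float64(-1.0), np.float64(25.8), 46) [-0.0178, 0.006, 0.0013]
(np.float64(-6.1), np.float64(26.4), 46) [-0.0229, 0.0054, 0.0013]
(np.float64(-11.2), np.float64(28.3), 46) [-0.028, 0.0035, 0.0013]
```

carry_out:
  plan:
    - {"x": -0.006, "y": 0.002, "z": 0.001, "ax": 0, "ay": 0, "az": 0, "hand": 0}
    - {"x": -0.009, "y": 0.004, "z": 0.001, "ax": 0, "ay": 0, "az": 0, "hand": 0}
    - {"x": -0.013, "y": 0.0055, "z": 0.001, "ax": 0, "ay": 0, "az": 0, "hand": 0}
    - {"x": -0.018, "y": 0.006, "z": 0.001, "ax": 0, "ay": 0, "az": 0, "hand": 0}
    - {"x": -0.018, "y": 0.006, "z": 0.001, "ax": 0, "ay": 0, "az": 0, "hand": 0}

```text
clock: 23.4
tcp_pos: [0.6069, 0.2457, 0.0463]
orientation: [0.0, 1.0, -0.009, -0.0]
wrist_force: [-0.5, -0.3, 0.4]
finger_gap: -0.0
```

Run:
```python
from nut import *
rows([P(p,46) for p in (130,140,150,160,170,180)])
```

```text
now 23.4 [0.6069 0.2457 0.0463] turn [0.001 0.    0.   ]
(np.float64(-1.0), np.float64(25.8), 46) [0.0015, -0.0001, 0.0003]
(np.float64(-6.1), np.float64(26.4), 46) [-0.0036, -0.0007, 0.0003]
(np.float64(-11.2), np.float64(28.3), 46) [-0.0087, -0.0026, 0.0003]
(np.float64(-15.9), np.float64(31.5), 46) [-0.0134, -0.0058, 0.0003]
(np.float64(-20.0), np.float64(36.0), 46) [-0.0175, -0.0103, 0.0003]
(np.float64(-23.0), np.float64(41.5), 46) [-0.0205, -0.0158, 0.0002]
```

carry_out:
  plan:
    - {"x": -0.0035, "y": -0.0005, "z": 0, "ax": 0, "ay": 0, "az": 0, "hand": 0}
    - {"x": -0.0085, "y": -0.0025, "z": 0, "ax": 0, "ay": 0, "az": 0, "hand": 0}
    - {"x": -0.0115, "y": -0.004, "z": 0, "ax": 0, "ay": 0, "az": 0, "hand": 0}

```text
clock: 23.65
tcp_pos: [0.5949, 0.2501, 0.0461]
orientation: [0.0, 1.0, -0.009, -0.0]
wrist_force: [1.1, -0.6, 0.3]
finger_gap: -0.0
```

```bash
python3 - <<'E'
from nut import *
rows([P(p,46) for p in (155,160,170,180,190,200)])
E
python3 snap.py u side
```

```text
now 23.65 [0.5949 0.2501 0.0461] turn [0.001 0.    0.   ]
(np.float64(-13.6), np.float64(29.8), 46) [0.0011, 0.0, 0.0001]
(np.float64(-15.9), np.float64(31.5), 46) [-0.0012, -0.0017, 0.0001]
(np.float64(-20.0), np.float64(36.0), 46) [-0.0053, -0.0062, 0.0001]
(np.float64(-23.0), np.float64(41.5), 46) [-0.0083, -0.0117, 0.0001]
(np.float64(-25.3), np.float64(44.0), 46) [-0.0106, -0.0142, 0.0001]
(np.float64(-27.3), np.float64(47.3), 46) [-0.0126, -0.0175, 0.0001]
23.65 [0.5949 0.2501 0.0461] [ 4.0e-04  1.0e+00 -8.9e-03 -2.0e-04] [ 1.1 -0.6  0.3]
side tcp px [215.4 227.6]
```

View pics/side_u.png

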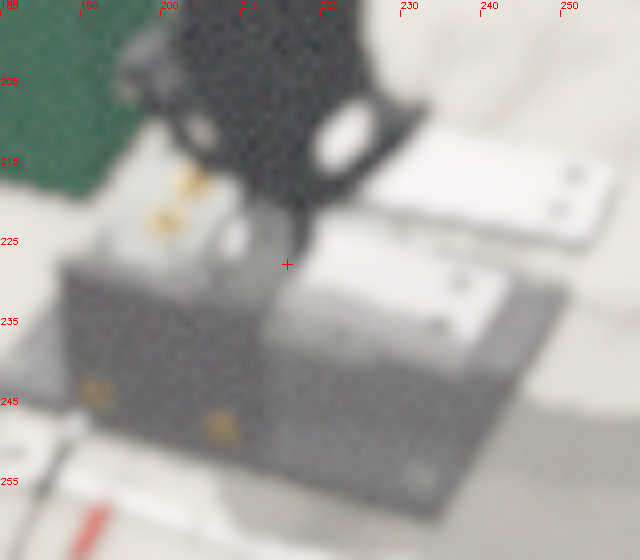

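carry_out:
  plan:
    - {"x": -0.001, "y": -0.0015, "z": 0, "ax": 0, "ay": 0, "az": 0, "hand": 0}
    - {"x": -0.0055, "y": -0.006, "z": 0, "ax": 0, "ay": 0, "az": 0, "hand": 0}
    - {"x": -0.0085, "y": -0.0115, "z": 0, "ax": 0, "ay": 0, "az": 0, "hand": 0}
    - {"x": -0.0105, "y": -0.014, "z": 0, "ax": 0, "ay": 0, "az": 0, "hand": 0}

```text
clock: 24.03
tcp_pos: [0.5845, 0.2633, 0.0459]
orientation: [0.003, 1.0, -0.009, 0.0]
wrist_force: [6.7, -11.8, -2.3]
finger_gap: 0.0002
```

```bash
python3 - <<'E'
from nut import *
rows([P(p,46) for p in (190,200,210,217)])
E
python3 snap.py v side
```

```text
now 24.0333 [0.5845 0.2633 0.0459] turn [ 0.005 -0.001 -0.   ]
(np.float64(-25.3), np.float64(44.0), 46) [-0.0001, -0.0011, -0.0001]
(np.float64(-27.3), np.float64(47.3), 46) [-0.0021, -0.0044, -0.0001]
(np.float64(-28.7), np.float64(51.3), 46) [-0.0035, -0.0084, -0.0001]
(np.float64(-29.1), np.float64(54.5), 46) [-0.0039, -0.0116, -0.0001]
24.0333 [0.5845 0.2633 0.0459] [ 2.7e-03  1.0e+00 -9.0e-03  4.0e-04] [  6.7 -11.8  -2.3]
side tcp px [216.8 231. ]
```

View pics/side_v.png

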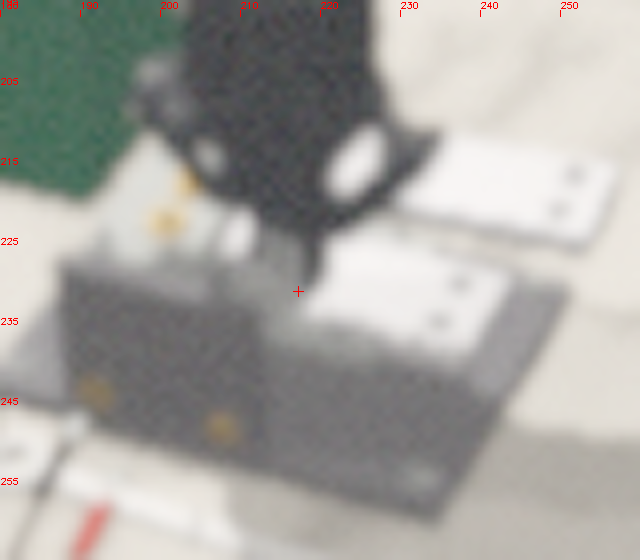

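carry_out:
  plan:
    - {"x": -0.001, "y": -0.003, "z": 0, "ax": 0.003, "ay": 0, "az": 0, "hand": 0}
    - {"x": -0.001, "y": -0.005, "z": 0, "ax": 0.003, "ay": 0, "az": 0, "hand": 0}
    - {"x": -0.001, "y": -0.005, "z": 0, "ax": 0.003, "ay": 0, "az": 0, "hand": 0}

```text
clock: 24.33
tcp_pos: [0.5845, 0.2636, 0.0459]
orientation: [0.007, 1.0, -0.011, 0.001]
wrist_force: [3.8, -15.8, 1.6]
finger_gap: -0.0002
```

carry_out:
  plan:
    - {"x": 0, "y": -0.005, "z": 0, "ax": 0.008, "ay": 0, "az": 0, "hand": 0}
    - {"x": 0, "y": -0.009, "z": 0, "ax": 0.008, "ay": 0, "az": 0, "hand": 0}
    - {"x": 0, "y": -0.012, "z": 0, "ax": 0.008, "ay": 0, "az": 0, "hand": 0}
    - {"x": 0, "y": -0.012, "z": 0, "ax": 0.008, "ay": 0, "az": 0, "hand": 0}

```text
clock: 24.67
tcp_pos: [0.5845, 0.265, 0.0458]
orientation: [0.013, 1.0, -0.014, 0.001]
wrist_force: [0.9, -34.8, 9.4]
finger_gap: -0.0004
```

carry_out:
  plan:
    - {"x": 0, "y": -0.009, "z": 0, "ax": 0.014, "ay": 0, "az": 0, "hand": 0}
    - {"x": 0, "y": -0.014, "z": 0, "ax": 0.02, "ay": 0, "az": 0, "hand": 0}
    - {"x": 0, "y": -0.016, "z": 0, "ax": 0.02, "ay": 0, "az": 0, "hand": 0}
    - {"x": 0, "y": -0.016, "z": 0, "ax": 0.02, "ay": 0, "az": 0, "hand": 0}

```text
clock: 25.0
tcp_pos: [0.5843, 0.266, 0.0457]
orientation: [0.018, 1.0, -0.019, 0.001]
wrist_force: [-0.3, -46.7, 14.5]
finger_gap: -0.0001
```

carry_out:
  plan:
    - {"x": 0, "y": 0.003, "z": 0, "ax": 0.02, "ay": 0, "az": 0, "hand": 0}
    - {"x": -0.002, "y": 0.008, "z": 0, "ax": 0.035, "ay": 0, "az": 0.015, "hand": 0}
    - {"x": -0.008, "y": 0.008, "z": -0.03, "ax": 0.035, "ay": 0, "az": 0.015, "hand": 0}
    - {"x": -0.015, "y": 0.012, "z": -0.058, "ax": 0.035, "ay": 0, "az": 0.015, "hand": 0}
    - {"x": -0.1, "y": 0.245, "z": -0.058, "ax": 0.035, "ay": 0, "az": 0.015, "hand": 0}
    - {"x": -0.1, "y": 0.245, "z": -0.058, "ax": 0.035, "ay": 0, "az": 0.015, "hand": 0}
    - {"x": -0.1, "y": 0.245, "z": -0.058, "ax": 0.035, "ay": 0, "az": 0.015, "hand": 0}
    - {"x": -0.1, "y": 0.245, "z": -0.058, "ax": 0.035, "ay": 0, "az": 0.015, "hand": 0}
    - {"x": -0.1, "y": 0.245, "z": -0.058, "ax": 0.035, "ay": 0, "az": 0.015, "hand": 0}
    - {"x": -0.1, "y": 0.245, "z": -0.058, "ax": 0.035, "ay": 0, "az": 0.015, "hand": 0}
    - {"x": -0.1, "y": 0.245, "z": -0.058, "ax": 0.035, "ay": 0, "az": 0.015, "hand": 0}

```text
clock: 25.92
tcp_pos: [0.4719, 0.0235, 0.1121]
orientation: [0.001, 1.0, -0.029, -0.0]
wrist_force: [-0.2, 0.4, -0.0]
finger_gap: 0.0004
```

```bash
python3 nz.py w; python3 snap.py w2
python3 - <<'E'
from nut import *
rows([P(4,100)])
E
```

```text
25.9667 [0.4734 0.0255 0.1123] [-3.000e-04  9.996e-01 -2.880e-02  7.000e-04] [0.6 0.4 0. ]
top tcp px [293.8 204. ]
side tcp px [274.7 179.9]
now 26.0667 [0.4751 0.0276 0.1124] turn [-0.001 -0.003 -0.036]
(np.float64(23.9), np.float64(67.6), 100) [0.1448, -0.2677, 0.013]
```

View pics/nz_w.png

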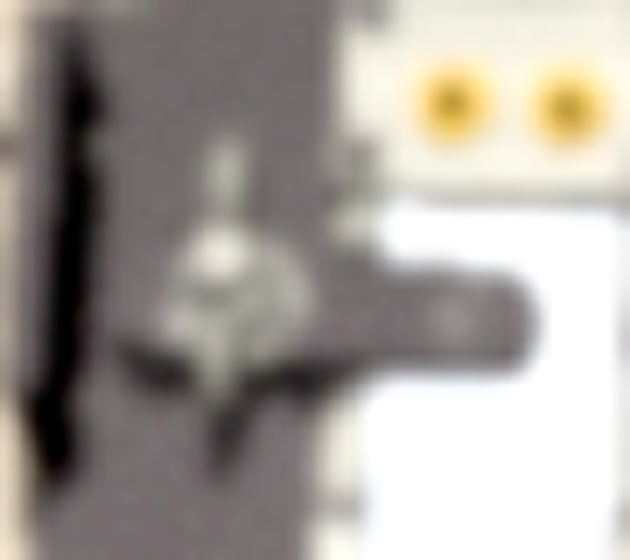

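View pics/side_w2.png

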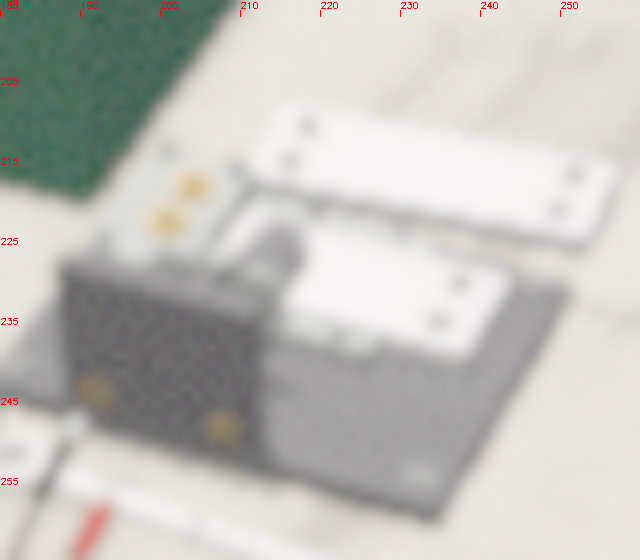

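Run:
```python
import cv2,numpy as np
from h import *
q=[.609,.220,-.018]
for k,z in(("m",42),("p",40),("t",36),("w",34)):
    a=cv2.imread(f"pics/top_{k}_raw.png",0).astype(float)
    o=[]
    for c in (219,220,221,222,223,224):
        col=a[:,c]; f=lambda lo,hi,v:np.interp(v,*(lambda s:(np.sort(col[s]),np.arange(lo,hi)[np.argsort(col[s])]))(slice(lo,hi)))
        up=next(r+(col[r]-115)/(col[r]-col[r+1]) for r in range(156,166) if col[r]>115>=col[r+1])
        dn=next(r+(115-col[r])/(col[r+1]-col[r]) for r in range(161,172) if col[r]<115<=col[r+1])
        o.append((round(up,2),round(dn,2)))
    print(k,o)
    print("  pred square", [proj("top",jw(q,[(s*12,y,zz) for y in (14,4)])).round(2).tolist() for s,zz in((1,z),(-1,z-10))])
```

```text
m [(np.float64(157.51), np.float64(166.32)), (np.float64(157.61), np.float64(166.37)), (np.float64(157.64), np.float64(166.43)), (np.float64(157.68), np.float64(166.49)), (np.float64(157.71), np.float64(166.59)), (np.float64(157.83), np.float64(166.62))]
  pred square [[[220.5, 156.63], [223.95, 156.77]], [[220.26, 165.55], [223.7, 165.69]]]
p [(np.float64(157.64), np.float64(166.32)), (np.float64(157.7), np.float64(166.39)), (np.float64(157.75), np.float64(166.44)), (np.float64(157.75), np.float64(166.49)), (np.float64(157.74), np.float64(166.47)), (np.float64(157.81), np.float64(166.46))]
  pred square [[[220.56, 156.82], [224.0, 156.97]], [[220.32, 165.73], [223.75, 165.87]]]
t [(np.float64(157.93), np.float64(166.51)), (np.float64(157.93), np.float64(166.54)), (np.float64(157.93), np.float64(166.56)), (np.float64(158.0), np.float64(166.56)), (np.float64(158.16), np.float64(166.58)), (np.float64(158.28), np.float64(166.59))]
  pred square [[[220.66, 157.22], [224.1, 157.36]], [[220.42, 166.1], [223.85, 166.24]]]
w [(np.float64(158.19), np.float64(166.59)), (np.float64(158.21), np.float64(166.59)), (np.float64(158.23), np.float64(166.61)), (np.float64(158.39), np.float64(166.61)), (np.float64(158.63), np.float64(166.59)), (np.float64(158.74), np.float64(166.61))]
  pred square [[[220.71, 157.41], [224.15, 157.56]], [[220.48, 166.28], [223.9, 166.42]]]
```

Run:
```python
from nut import *
rows([P(155,100,r=26),P(155,46,r=26),P(180,46,r=26)])
```

```text
now 26.0667 [0.4751 0.0276 0.1124] turn [-0.001 -0.003 -0.036]
(np.float64(-16.3), np.float64(28.5), 100) [0.106, -0.2272, 0.0129]
(np.float64(-16.3), np.float64(28.5), 46) [0.1059, -0.2271, 0.0669]
(np.float64(-26.0), np.float64(41.5), 46) [0.0957, -0.2398, 0.0669]
```

carry_out:
  plan:
    - {"x": 0.095, "y": -0.226, "z": 0.013, "ax": -0.001, "ay": -0.003, "az": -0.036, "hand": 0}
    - {"x": 0.095, "y": -0.226, "z": 0.013, "ax": -0.001, "ay": -0.003, "az": -0.036, "hand": 0}
    - {"x": 0.095, "y": -0.226, "z": 0.013, "ax": -0.001, "ay": -0.003, "az": -0.036, "hand": 0}
    - {"x": 0.095, "y": -0.226, "z": 0.013, "ax": -0.001, "ay": -0.003, "az": -0.036, "hand": 0}
    - {"x": 0.095, "y": -0.226, "z": 0.013, "ax": -0.001, "ay": -0.003, "az": -0.036, "hand": 0}
    - {"x": 0.095, "y": -0.226, "z": 0.013, "ax": -0.001, "ay": -0.003, "az": -0.036, "hand": 0}
    - {"x": 0.095, "y": -0.226, "z": 0.013, "ax": -0.001, "ay": -0.003, "az": -0.036, "hand": 0}
    - {"x": 0.095, "y": -0.226, "z": 0.013, "ax": -0.001, "ay": -0.003, "az": -0.036, "hand": 0}
    - {"x": 0.095, "y": -0.226, "z": 0.04, "ax": -0.001, "ay": -0.003, "az": -0.036, "hand": 0}
    - {"x": 0.095, "y": -0.226, "z": 0.067, "ax": -0.001, "ay": -0.003, "az": -0.036, "hand": 0}
    - {"x": 0.095, "y": -0.226, "z": 0.067, "ax": -0.001, "ay": -0.003, "az": -0.036, "hand": 0}

```text
clock: 26.98
tcp_pos: [0.5776, 0.2475, 0.0406]
orientation: [0.001, 1.0, -0.008, -0.005]
wrist_force: [-1.4, -0.4, -0.5]
finger_gap: 0.0001
```

Run:
```python
from nut import *
rows([(-26,40,46),(-26,44,46)])
```

```text
now 26.9833 [0.5776 0.2475 0.0406] turn [0.003 0.009 0.001]
(-26, 40, 46) [0.0058, -0.013, -0.0055]
(-26, 44, 46) [0.0058, -0.017, -0.0055]
```

carry_out:
  plan:
    - {"x": 0.005, "y": 0, "z": -0.005, "ax": 0.003, "ay": 0.009, "az": 0, "hand": 0}
    - {"x": 0.005, "y": -0.006, "z": -0.005, "ax": 0.003, "ay": 0.009, "az": 0, "hand": 0}
    - {"x": 0.005, "y": -0.012, "z": -0.005, "ax": 0.003, "ay": 0.009, "az": 0, "hand": 0}
    - {"x": 0.005, "y": -0.015, "z": -0.005, "ax": 0.003, "ay": 0.009, "az": 0, "hand": 0}
    - {"x": 0.005, "y": -0.018, "z": -0.005, "ax": 0.003, "ay": 0.009, "az": 0, "hand": 0}
    - {"x": 0.005, "y": -0.02, "z": -0.005, "ax": 0.003, "ay": 0.009, "az": 0, "hand": 0}
    - {"x": 0.005, "y": -0.02, "z": -0.005, "ax": 0.003, "ay": 0.009, "az": 0, "hand": 0}

```text
clock: 27.57
tcp_pos: [0.5841, 0.2637, 0.0476]
orientation: [0.004, 1.0, -0.01, 0.001]
wrist_force: [-0.8, -14.5, 7.5]
finger_gap: 0.0002
```

carry_out:
  plan:
    - {"x": 0, "y": 0.003, "z": 0, "ax": 0, "ay": 0, "az": 0, "hand": 0}
    - {"x": -0.002, "y": 0.01, "z": 0, "ax": 0, "ay": 0, "az": 0, "hand": 0}
    - {"x": -0.008, "y": 0.01, "z": -0.03, "ax": 0, "ay": 0, "az": 0, "hand": 0}
    - {"x": -0.015, "y": 0.015, "z": -0.065, "ax": 0, "ay": 0, "az": 0, "hand": 0}
    - {"x": -0.1, "y": 0.245, "z": -0.07, "ax": 0, "ay": 0, "az": 0, "hand": 0}
    - {"x": -0.1, "y": 0.245, "z": -0.07, "ax": 0, "ay": 0, "az": 0, "hand": 0}
    - {"x": -0.1, "y": 0.245, "z": -0.07, "ax": 0, "ay": 0, "az": 0, "hand": 0}
    - {"x": -0.1, "y": 0.245, "z": -0.07, "ax": 0, "ay": 0, "az": 0, "hand": 0}
    - {"x": -0.1, "y": 0.245, "z": -0.07, "ax": 0, "ay": 0, "az": 0, "hand": 0}
    - {"x": -0.1, "y": 0.245, "z": -0.07, "ax": 0, "ay": 0, "az": 0, "hand": 0}
    - {"x": -0.1, "y": 0.245, "z": -0.07, "ax": 0, "ay": 0, "az": 0, "hand": 0}
    - {"x": -0.1, "y": 0.245, "z": -0.07, "ax": 0, "ay": 0, "az": 0, "hand": 0}

```text
clock: 28.57
tcp_pos: [0.479, 0.0198, 0.1201]
orientation: [0.004, 1.0, -0.012, 0.002]
wrist_force: [0.2, 0.0, 0.8]
finger_gap: 0.0005
```

```bash
python3 nz.py y
python3 - <<'E'
import cv2,numpy as np
from h import *
def edge(k):
    a=cv2.imread(f"pics/top_{k}_raw.png",0).astype(float);o=[]
    for c in (217,221,225,229):
        col=a[:,c];o.append(round(next(r+(col[r]-110)/(col[r]-col[r+1]) for r in range(186,202) if col[r]>110>=col[r+1]),2))
    return o
for k in "dmpwy": print(k,edge(k))
q=[.609,.220,-.018];print(proj("top",jw(q,[(-90,0,24),(-90,0,12)])))
a=cv2.imread("pics/top0.png").astype(int);b=cv2.imread("pics/top_y_raw.png").astype(int)
d=np.abs(a-b).max(2);cv2.imwrite("pics/diff.png",cv2.resize(np.clip(d*3,0,255).astype(np.uint8),None,fx=1.5,fy=1.5))
cv2.imwrite("pics/ytop.png",cv2.resize(b.astype(np.uint8),None,fx=1.5,fy=1.5))
E
```

```text
d [np.float64(193.3), np.float64(193.7), np.float64(193.68), np.float64(193.69)]
m [np.float64(193.3), np.float64(193.7), np.float64(193.68), np.float64(193.7)]
p [np.float64(193.32), np.float64(193.69), np.float64(193.68), np.float64(193.69)]
w [np.float64(193.3), np.float64(193.69), np.float64(193.67), np.float64(193.68)]
y [np.float64(193.31), np.float64(193.69), np.float64(193.67), np.float64(193.69)]
[[223.6826125  192.57490511]
 [223.9717834  193.44937323]]
```

View pics/nz_y.png

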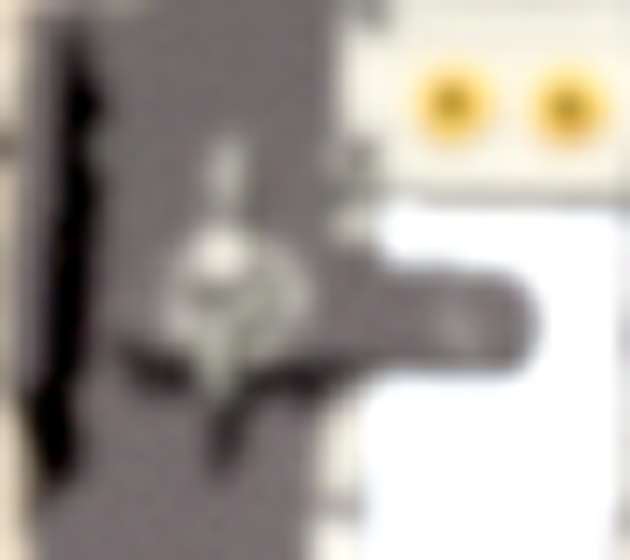

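View pics/diff.png

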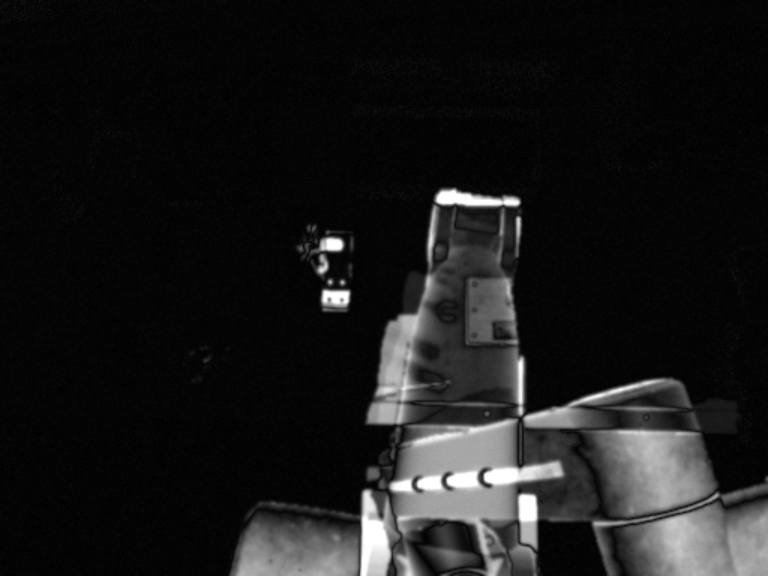

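Run:
```python
import cv2,numpy as np
from h import *
f=lambda n:cv2.imread(f"pics/{n}.png").astype(int)[220:255,110:160]
for a,b in(("top0","top_d_raw"),("top_d_raw","top_m_raw"),("top_m_raw","top_y_raw")): print(a,b,np.abs(f(a)-f(b)).max())
env.hand_in(); print(status.get_state()["clock"])
```

```text
top0 top_d_raw 18
top_d_raw top_m_raw 6
top_m_raw top_y_raw 7
the job is handed in; nothing more can be done
the job is handed in; nothing more can be done
```

The bar is fully home, the strap lies square against its dowel, and the wing nut is run down to its stop. I handed the job in at about 28.6 s on the robot's clock.

- **Bar:** I pushed it with the closed fingertip until a 30 N push moved it no further. Its near end stayed within 0.03 px in every later top picture.
- **Strap:** It met the dowel on the first push, but the next picture showed it about 0.25 rad off square, so I lost it while backing the finger away. I pushed it again lower down, to 18 N, and backed off slowly. The pictures since then show it square and sinking with the nut.
- **Nut:** Four fingertip strokes took it from about 0.5 to 12.6 rad. This count comes from the wing angle in the pictures, which cannot tell half turns apart. The strap's sinking of about 8 mm and the hard resistance where the stop was expected both agree with it.
- **Nut at its stop:** A push on the wing reached 47 N. A second press to about 15 N stopped at the same place as before, and the last picture shows the wings unchanged. I felt almost no resistance before the stop, less than I expected once the pad met the bar.
- **Check that disagreed:** The side camera gave a jig position about 2 px off from the top camera. I trusted the top camera because the fingertip showed the same offset in the side picture.
- **Bystanders:** The before-and-after comparison in the top picture showed no other movement, except a faint change near the tape measure early on. The arm never went near it, and it may simply have settled.

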